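Set out transformers on the test beam

ROBOT

A 6-joint arm with a two-finger parallel gripper is mounted at the origin on a cart in front of the work surface, level with it; the furniture and walls round the work are solid. World frame = base frame: x ahead of the robot, y to its left, z up, the work surface at z = 0. Lengths are in m, angles in rad, forces in N, time in s.
With the tool pointing down it reaches from about 0.375 to 0.925 m from the base axis. Payload 5.7 kg.
Tool frame: the origin (TCP) lies on the centre line of the jaws, within the pads' length; the fingertips stand manip.tip_reach ahead of it and the grasp point (between the pads) lies 6 mm ahead of it (manip.tip_reach is the distance from the TCP to the fingertips, in m); z points along the fingers, y is the line along which they close (so a half turn about z gives the same grasp; the last joint's range is limited). The gripper opens to 88 mm and grips with 3 to 60 N. Pads are 20 mm wide; open, the fingers measure 115 mm over their backs; the gripper's body (75 mm by 178 mm) begins 61 mm behind the grasp point.
Start: joints at [-1.389, 0.359, 1.51, -0, 1.272, -0.115], TCP at [0.175, -0.574, 0.248] pointing down, gripper open.
Joint ranges: [-2.97, 2.97], [-1.01, 2.36], [0.21, 2.38], [-0.96, 4.11], [0.2, 2.71], [-2.98, 2.98]. Speed limits (rad/s): [2.39, 2.39, 3.14, 3.14, 3.14, 3.14].

INTERFACE

Orientations are given as a rotation vector (axis times angle).
In Python, from plant import manip gives the robot as it stands. The module is installed in compiled form; this text tells all that it offers.
- The arm moves only by the tool servo_tool, never from a script. Its argument "commands" is one flat list of numbers, 5 for each row, row after row: the closure, from -1 (fully open) to 1 (shut), then the shift along the tool's x, y, z in mm, then the turn about the tool's z in degrees. A call has 1 to 5 rows; each row shifts and turns the commanded pose from where the row before left it, along the tool's axes as they then stand; what a row does not reach is not made up. A row lasts 1/12 s, in which the tool goes at most 41.7 mm and 7.16 degrees, less where a joint would pass 70% of its speed; a pose out of reach is approached as far as the arm can. A call is refused whole if a number of a shift passes 41.7 or a number of a turn 7.16, either way. A call with a gripper value outside its range is refused whole. The fingers move at their own pace and stop on an object; the grip force is fixed at half the most. Time passes only in rows, so rows that do not move let the fingers close. It gives the time, the measured TCP pose, the force, the opening and the grip force at its end, in the units of the state.
- manip.state(): the state, without advancing time (a new reading comes with each control period).
- manip.get_image(name): name is "scene" or "top" or "wrist"; returns a dict with "frame" (400x640x3 uint8, blue, green, red), "fx", "fy", "cx", "cy" (pixels), "extrinsics" (4x4, takes a point from world to camera coordinates). Camera axes: x right, y down, z forward; pixel columns grow to the right and rows downward; lengths in m; the calibration is good to about 2 mm. A picture is of the moment at which its call begins. There is no depth.
- manip.close_job(): hands the job in; it is judged then, once.
The state is a dict: "clock": time; "joint_positions": joint angles; "qvel": joint speeds; "effort": joint torques, N m; "ee_pos": TCP position; "orientation": TCP orientation; "ft_force": force on the tool from outside, world axes, zero at the start; "wrist_torque": the same for the moment, N m; "opening": finger opening in m; "finger_force": force on a finger pad.
Only numpy, scipy, OpenCV 4.12 (cv2) and the standard library are available. Lean on these libraries where they do the work, as an engineer would, in place of code of your own. Each camera call takes 0.05 s, during which the arm holds its last target. There are 200 camera calls.

TASK

Get the raised test beam ready for the next batch: put the capacitor that was left on the beam into the open parts tray, and lay the straightedge flat on the bench, grip up, tight and flush along the front edge of the beam's base plate (the edge nearer the robot) and centred on it. Only once the straightedge lies there, set every transformer on the narrow beam, one to an index line, upright, centred and square, with its white terminal block facing the straightedge; they may take any of the lines. If something shifts meanwhile put it right again, leave the other things on the bench alone, and let go of everything at the end.

Things in the scene. Friction and masses are not known exactly. Their poses are not given: they have to be found in the camera images.
- test_beam: Fixed test beam. Base plate 340 mm (y), 12 mm thick, from x = -0.065 (its front edge, nearer the robot) to x = +0.045. Above it on two end posts a narrow aluminium beam, 24 mm wide (centred on x = 0), 330 mm along y, top 50 mm above the bench, with 4 black index lines across it. Origin on the bench under the beam's middle; +x away from the robot (turned a little), y along the beam, z up.
- mark1 (a point): Index line 1 of 4 on the top face of the beam, at the middle of the beam's width (50 mm above the bench); axes as the test beam's. Mark 1 is at the -y end, mark 4 at the +y end; the lines are 78 mm apart.
- mark2 (a point): Index line 2 of 4 on the top face of the beam, at the middle of the beam's width (50 mm above the bench); axes as the test beam's. Mark 1 is at the -y end, mark 4 at the +y end; the lines are 78 mm apart.
- mark3 (a point): Index line 3 of 4 on the top face of the beam, at the middle of the beam's width (50 mm above the bench); axes as the test beam's. Mark 1 is at the -y end, mark 4 at the +y end; the lines are 78 mm apart.
- mark4 (a point): Index line 4 of 4 on the top face of the beam, at the middle of the beam's width (50 mm above the bench); axes as the test beam's. Mark 1 is at the -y end, mark 4 at the +y end; the lines are 78 mm apart.
- straightedge_grip (a point): Straightedge, loose, 0.25 kg: flat steel blade 200 (x) x 32 (y) x 6 mm with a black grip block 44 (x) x 16 (y) mm on its middle, top 32 mm above the blade's underside. The point is on the centre line, 16 mm above the underside; z points up out of the grip. The two long edges are alike; either may be used. It starts flat on the bench, grip up.
- transformer1_centre (a point): Small transformer, black core, yellow winding, 36 x 36 x 26 mm high, about 0.07 kg, standing upright on the bench or a 3 mm mat; may be absent (None). Point: middle of the core, 13 mm above its flat underside; z up, -x points to the side with the white terminal block. Grip it across y, clear of the block, where it is 34 mm wide (flanges 2 to 12 and 19 to 26 mm above the underside).
- transformer1_terminals (a point): Centre of that transformer's white terminal block (10 x 24 x 12 mm), 22.5 mm from the transformer's axis on its -x side and 10.5 mm above its underside; axes as the transformer's.
- transformer2_centre (a point): Small transformer, black core, yellow winding, 36 x 36 x 26 mm high, about 0.07 kg, standing upright on the bench or a 3 mm mat; may be absent (None). Point: middle of the core, 13 mm above its flat underside; z up, -x points to the side with the white terminal block. Grip it across y, clear of the block, where it is 34 mm wide (flanges 2 to 12 and 19 to 26 mm above the underside).
- transformer2_terminals (a point): Centre of that transformer's white terminal block (10 x 24 x 12 mm), 22.5 mm from the transformer's axis on its -x side and 10.5 mm above its underside; axes as the transformer's.
- transformer3_centre (a point): Small transformer, black core, yellow winding, 36 x 36 x 26 mm high, about 0.07 kg, standing upright on the bench or a 3 mm mat; may be absent (None). Point: middle of the core, 13 mm above its flat underside; z up, -x points to the side with the white terminal block. Grip it across y, clear of the block, where it is 34 mm wide (flanges 2 to 12 and 19 to 26 mm above the underside).
- transformer3_terminals (a point): Centre of that transformer's white terminal block (10 x 24 x 12 mm), 22.5 mm from the transformer's axis on its -x side and 10.5 mm above its underside; axes as the transformer's.
- transformer4_centre (a point): Small transformer, black core, yellow winding, 36 x 36 x 26 mm high, about 0.07 kg, standing upright on the bench or a 3 mm mat; may be absent (None). Point: middle of the core, 13 mm above its flat underside; z up, -x points to the side with the white terminal block. Grip it across y, clear of the block, where it is 34 mm wide (flanges 2 to 12 and 19 to 26 mm above the underside).
- transformer4_terminals (a point): Centre of that transformer's white terminal block (10 x 24 x 12 mm), 22.5 mm from the transformer's axis on its -x side and 10.5 mm above its underside; axes as the transformer's.
- capacitor_centre (a point): Left-over capacitor, a dark upright cylinder 22 mm in diameter and 32 mm high, about 0.02 kg, standing somewhere on top of the beam at the start. The point is its centre, 16 mm above its underside.
- tray: Open grey parts tray fixed to the bench, outside 70 (x) x 90 (y) x 20 mm high, walls and floor 3 mm thick (inner floor 3 mm above the origin). Origin at the centre of its underside; y along its long side, z up.
- tape: Bystander: roll of paper tape, 54 mm, 18 mm high; origin at its underside. Not to be moved.
- case: Bystander: teal bit case 107 x 57 x 25 mm; origin at its underside. Not to be moved.
- black_driver: Bystander: screwdriver 154 mm long, 18 mm thick, lying; origin at its underside. Not to be moved.
- wick: Bystander: flat reel of solder wick, 45 mm, 10 mm high; origin at its underside. Not to be moved.
- board: Bystander: small circuit board 50 x 70 x 17 mm; origin at its underside. Not to be moved.
There are look-alikes about, which are no part of the job. What is shaped like the part that bears transformer1_centre but purple is not meant.

How it is judged:
By the outcome, as a careful person would: the job done as asked, in the order asked, and still so for the second after the job is handed in, with the robot touching nothing.
Of transformer1, transformer2, transformer3, transformer4 only 3 to 4 are there at a start; the rules pass over those that are not, and their reading is None.
At some moment in a run one of straightedge may be knocked a few centimetres aside while the robot is not near it.
Once in a run the grip may slacken for a moment while it holds something.
It also fails if it takes over 210 s, if anything falls off the work surface, if the arm or the gripper's body presses on something with over 40 N, if the wrist force passes 120 N, or if a joint passes its speed limit or range.

## Working session

There is one attempt and no reset: what is moved stays moved. The work goes in short steps, Python scripts to look and compute and a tool call to move; the robot and the scene stay as the last step left them, time stands still between calls to the robot, and variables do not carry over. Pictures are saved under pics/ and viewed, at most 14 in all, crops included, and the job is handed in when it is done.

Besides the shell and the picture viewer there is one more tool, called after "Request:" as name(argument=value, ...) on one line, values as JSON. servo_tool: Moves the arm, as the interface text tells. Its arguments: {"type":"object","properties":{"commands":{"type":"array"}},"required":["commands"]}

```bash
mkdir -p pics; python3 - <<'E'
from plant import manip
import cv2,pickle
print(manip.tip_reach, manip.state())
for n in ("scene","top"):
    d=manip.get_image(n); cv2.imwrite(f"pics/{n}0.png",d["frame"]); pickle.dump(d,open(f"{n}0.pkl","wb"))
    print(n,d["fx"],d["fy"],d["cx"],d["cy"],d["extrinsics"].tolist())
E
```

```text
0.025 {'clock': 0.0, 'joint_positions': array([-1.38912109e+00,  3.59495168e-01,  1.51141357e+00,  5.90724997e-05,
        1.27248389e+00, -1.15115074e-01]), 'qvel': array([ 0.00082539,  0.00038426, -0.00015609,  0.00067901,  0.00022196,
        0.00134437]), 'effort': array([-1.93787637e-03, -5.15374839e+01, -2.70722222e+01,  6.70659472e-02,
        3.46535328e-02, -1.01031592e-04]), 'ee_pos': array([ 0.17536028, -0.57314361,  0.24682258]), 'orientation': array([-3.10528837e+00, -4.64194690e-01,  5.45631963e-06]), 'ft_force': array([ 0.28030281, -0.00445894, -0.05636335]), 'wrist_torque': array([-0.01346248,  0.03533496,  0.05821776]), 'finger_force': 0.0, 'opening': 0.08784626383733671}
scene 381.06277340539816 381.06277340539816 324.126118329089 200.9754170243432 [[-0.54273776725961, -0.8395077321186395, -0.025738758770997648, 0.23620981811358532], [-0.40705374294064545, 0.2897166628069865, -0.8662398661167663, 0.28248251738224084], [0.7346720127703681, -0.45966403275109646, -0.49896493929627417, 0.958647168519687], [0.0, 0.0, 0.0, 1.0]]
top 495.08025840673935 495.08025840673935 322.2711974946557 209.2915185150007 [[0.015533149487782671, -0.9998726567423082, -0.0036594488749856716, -0.04330459263402794], [-0.9933118036690661, -0.015012228771580382, -0.11448272218555963, 0.5119998011256763], [0.11441320709907792, 0.00541325099992336, -0.9934184993017368, 1.3621161505510742], [0.0, 0.0, 0.0, 1.0]]
```

View pics/top0.png

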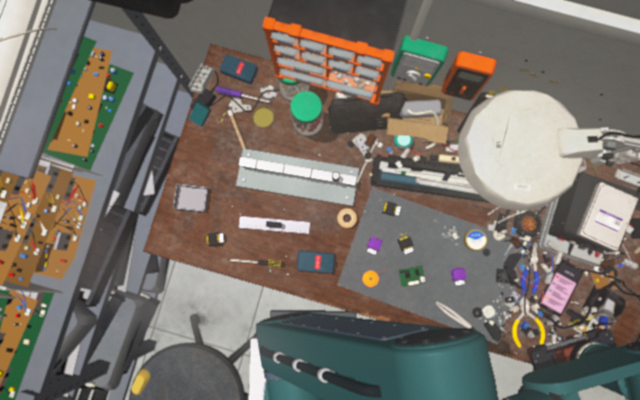

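View pics/scene0.png

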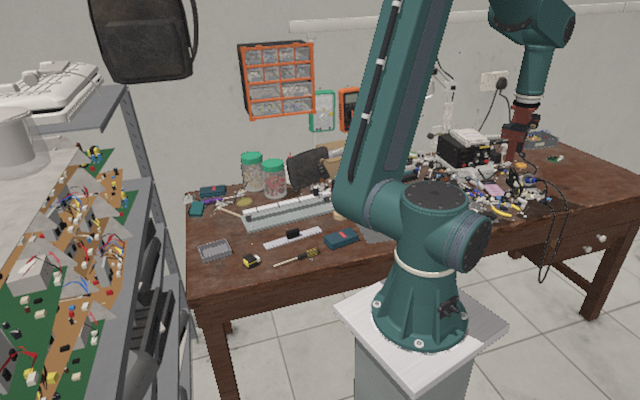

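The top view shows the beam's base plate at (240–360, 150–203) with the capacitor at about (337,176), the tray at (192,197) and the straightedge at (274,225). There are black and yellow transformers at (215,239), (391,208) and (405,242). The purple look-alikes are at (374,243) and (458,275). Bystanders are the tape (347,217), case (316,261), driver (257,263), wick (371,279) and board (411,276). Next I check these in a close crop.

```bash
python3 - <<'E'
import cv2
a=cv2.imread("pics/top0.png")[140:300,170:490]
cv2.imwrite("pics/crop0.png",cv2.resize(a[:, :],(800,400),interpolation=cv2.INTER_CUBIC))
E
```

```text
(no output)
```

View pics/crop0.png

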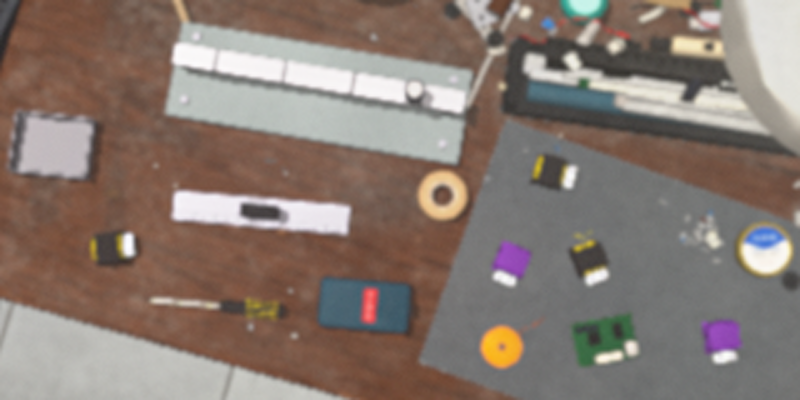

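The crop shows three genuine transformers (black core, yellow winding, white block), and I choose those. The two purple ones are excluded. The capacitor stands right of centre on the beam. Next are rough positions and the wrist camera geometry.

```bash
cat > h.py <<'E'
from plant import manip
import numpy as np, cv2, pickle
from scipy.spatial.transform import Rotation as R
def shot(n,fn=None):
    d=manip.get_image(n); pickle.dump(d,open(f"{n}.pkl","wb"))
    if fn: cv2.imwrite(f"pics/{fn}.png",d["frame"])
    return d
def ray(d,uv,z):
    uv=np.atleast_2d(np.asarray(uv,float)); E=d["extrinsics"]; Rm=E[:3,:3]; c=-Rm.T@E[:3,3]
    v=np.c_[(uv[:,0]-d["cx"])/d["fx"],(uv[:,1]-d["cy"])/d["fy"],np.ones(len(uv))]@Rm
    return (c+v*((z-c[2])/v[:,2])[:,None])[:,:2]
def proj(d,p):
    p=np.atleast_2d(np.asarray(p,float)); q=p@d["extrinsics"][:3,:3].T+d["extrinsics"][:3,3]
    return np.c_[d["fx"]*q[:,0]/q[:,2]+d["cx"],d["fy"]*q[:,1]/q[:,2]+d["cy"]]
def tool():
    s=manip.state(); return s,R.from_rotvec(s["orientation"]).as_matrix(),s["ee_pos"]
def go(xyz,yaw=None):
    """shift in present tool axes (mm) and turn (deg) so tool x points at world yaw (mod 180)"""
    s,M,p=tool(); a=np.degrees(np.arctan2(M[1,0],M[0,0]))
    t=0 if yaw is None else (a-yaw+90)%180-90
    print("t",round(s["clock"],2),"pos",p.round(4),"yaw",round(a,2),"shift",((np.array(xyz)-p)@M*1000).round(1),"turn",round(t,2),"j6",round(s["joint_positions"][5],2),"open",round(s["opening"],4))
E
python3 - <<'E'
from h import *
d=pickle.load(open("top0.pkl","rb"))
for n,uv,z in [("cap",(337,176),.07),("edge",(274,225),.006),("tray",(192,197),.01),("tA",(213.5,239),.026),("tB",(389,208),.026),("tC",(405,243),.026),("plate",[(236,187),(354,205)],.012),("beam",[(240,162),(356,180)],.05),("tape",(347,217),.018),("case",(316,261),.025),("drv",(257,263),.01),("tapeX",(316,261),0)]:
    print(n,ray(d,uv,z).round(3).tolist())
w=shot("wrist","w0"); s,M,p=tool(); E=w["extrinsics"]
print(w["fx"],w["cx"],w["cy"]); c=-E[:3,:3].T@E[:3,3]
print("cam in tool",M.T@(c-p)); print("cam axes in tool",(M.T@E[:3,:3].T).round(3))
go(p)
E
```

```text
cap [[0.601, -0.075]]
edge [[0.468, 0.101]]
tray [[0.545, 0.338]]
tA [[0.425, 0.268]]
tB [[0.519, -0.223]]
tC [[0.422, -0.268]]
plate [[0.575, 0.213], [0.528, -0.126]]
beam [[0.64, 0.197], [0.594, -0.128]]
tape [[0.493, -0.106]]
case [[0.368, -0.02]]
drv [[0.36, 0.146]]
tapeX [[0.368, -0.02]]
353.724410655853 323.624141003064 199.24003147001824
cam in tool [ 0.08324302  0.00122921 -0.13823692]
cam axes in tool [[ 0.001 -0.954 -0.3  ]
 [ 1.     0.001  0.001]
 [-0.    -0.3    0.954]]
t 0.15 pos [ 0.1754 -0.5733  0.247 ] yaw 17.0 shift [0. 0. 0.] turn 0 j6 -0.12 open 0.0878
```

Request:
servo_tool(commands=[-1,33,-22,-6,0,-1,33,-22,-6,0,-1,33,-22,-6,0,-1,33,-22,-6,0,-1,33,-22,-6,0])

```text
clock: 0.57
ee_pos: [0.3017, -0.4186, 0.2776]
orientation: [-3.107, -0.463, 0.0]
ft_force: [0.6, -0.6, 0.2]
opening: 0.0876
finger_force: 0.0
```

Request:
servo_tool(commands=[-1,33,-22,-6,0,-1,33,-22,-6,0,-1,33,-22,-6,0,-1,33,-22,-6,0,-1,0,0,0,6.2])

```text
clock: 0.98
ee_pos: [0.4053, -0.2924, 0.3027]
orientation: [-3.125, -0.304, -0.005]
ft_force: [-0.1, -1.0, -0.1]
opening: 0.0874
finger_force: 0.0
```

Request:
servo_tool(commands=[-1,0,0,0,6.2,-1,0,0,0,6.2,-1,0,0,0,6.2,-1,0,0,0,0,-1,0,0,0,0])

```text
clock: 1.4
ee_pos: [0.4015, -0.2974, 0.3015]
orientation: [-3.134, 0.208, 0.001]
ft_force: [-1.0, -0.7, -0.1]
opening: 0.0878
finger_force: 0.0
```

```bash
python3 - <<'E'
from h import *
w=shot("wrist","w1"); pickle.dump(w,open("w1.pkl","wb"))
go((0.42,0.06,0.33),-7.9)
E
```

```text
t 1.45 pos [ 0.4014 -0.2974  0.3015] yaw -7.6 shift [ -28.9 -356.8  -28.4] turn 0.3 j6 0.93 open 0.088
```

View pics/w1.png

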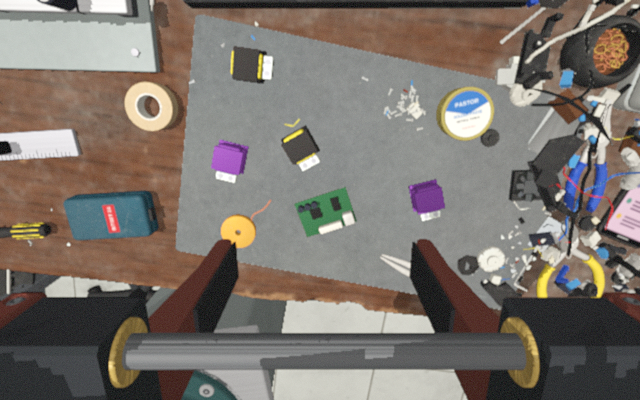

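Request:
servo_tool(commands=[-1,0,-40,0,0,-1,0,-40,0,0,-1,0,-40,0,0,-1,0,-40,0,0,-1,0,-40,0,0])

```text
clock: 1.87
ee_pos: [0.4285, -0.0979, 0.3017]
orientation: [-3.134, 0.211, -0.0]
ft_force: [0.4, 0.0, 0.1]
opening: 0.0879
finger_force: 0.0
```

Request:
servo_tool(commands=[-1,0,-40,0,0,-1,0,-40,0,0,-1,0,-40,0,0,-1,0,-40,0,0,-1,0,0,0,0])

```text
clock: 2.28
ee_pos: [0.4506, 0.0652, 0.3018]
orientation: [-3.132, 0.2, -0.001]
ft_force: [0.1, -0.4, -0.2]
opening: 0.0882
finger_force: 0.0
```

Request:
servo_tool(commands=[-1,0,0,-20,0,-1,0,0,0,0,-1,0,0,0,0])

```text
clock: 2.53
ee_pos: [0.4511, 0.0588, 0.3222]
orientation: [-3.134, 0.211, -0.003]
ft_force: [0.3, -0.2, 0.3]
opening: 0.0878
finger_force: 0.0
```

```bash
python3 - <<'E'
from h import *
w=shot("wrist","w2"); pickle.dump(w,open("w2.pkl","wb"))
go((0.42,0.06,0.33),-7.9)
E
```

```text
t 2.58 pos [0.4505 0.0585 0.3215] yaw -7.77 shift [-30.4   2.7  -8.5] turn 0.13 j6 1.68 open 0.0881
```

View pics/w2.png

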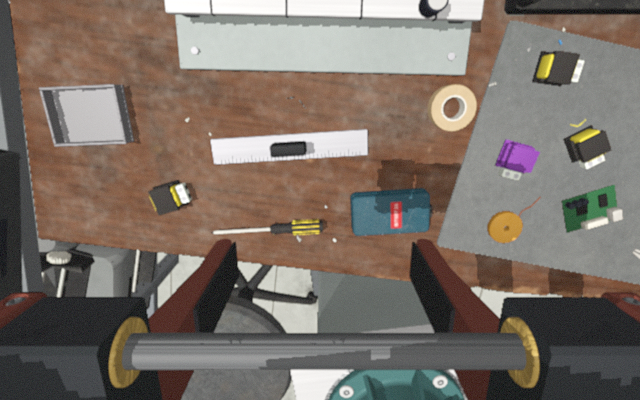

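The w1 picture shows T_B at (250,64) with its block at (266,67), and T_C at (300,147) with its block at (308,163). There is no fourth transformer under the lamp. The w2 picture shows the plate's front edge from (180,69) to (468,75), the straightedge at (289,149), T_A at (170,198) with its block at (183,191), the tray at (87,114) and the capacitor at (433,7).

```bash
cat >> h.py <<'E'
def hsv(d): return cv2.cvtColor(d["frame"],cv2.COLOR_BGR2HSV)
def blob(m,near,r=60):
    """contour of the mask component nearest a pixel"""
    cs,_=cv2.findContours(m.astype(np.uint8),cv2.RETR_EXTERNAL,cv2.CHAIN_APPROX_NONE)
    cs=[c for c in cs if cv2.contourArea(c)>25]
    return min(cs,key=lambda c:-cv2.pointPolygonTest(c,tuple(map(float,near)),True))
def rect(P):
    (x,y),(w,h),a=cv2.minAreaRect((P*1000).astype(np.float32))
    if w<h: w,h,a=h,w,a+90
    return np.array([x,y])/1000,(round(w,1),round(h,1)),(a+90)%180-90   # a: world angle of long side
def plate(d,c0,c1,rows):
    """front edge of plate: last greenish-grey row per column"""
    H=hsv(d).astype(int); pts=[]
    for u in range(c0,c1):
        col=d["frame"][rows[0]:rows[1],u].astype(int); g=col[:,0]-col[:,2]  # blue - red
        v=np.where((g[:-1]>-8)&(g[1:]<=-8))[0]
        if len(v): pts.append((u,rows[0]+v[0]+.5))
    return np.array(pts)
E
python3 - <<'E'
from h import *
d=pickle.load(open("w2.pkl","rb"));H=hsv(d)
f=d["frame"].astype(int)
for u in (300,): print(f[60:85,u].tolist())
pts=plate(d,195,455,(45,100)); P=ray(d,pts,.012)
vx,vy,x0,y0=cv2.fitLine((P*1000).astype(np.float32),cv2.DIST_HUBER,0,.01,.01).ravel()
print("edge",len(pts),"dir deg",np.degrees(np.arctan2(vy,vx)),x0,y0)
print("row60",[f[60,u].tolist() for u in list(range(174,190,2))+list(range(462,478,2))])
m=(H[...,1]<40)&(H[...,2]>140); c=blob(m,(330,146))
print("se px",cv2.minAreaRect(c),rect(ray(d,c[:,0],.006)))
m=(H[...,2]<60); c=blob(m,(289,149)); print("grip",cv2.minAreaRect(c),rect(ray(d,c[:,0],.032)))
c=blob((H[...,1]<60)&(H[...,2]>60)&(H[...,2]<245),(90,115)); print("tray",cv2.boundingRect(c),rect(ray(d,c[:,0],.02)))
c=blob((H[...,1]<60)&(H[...,2]>150),(183,191)); print("tA white",cv2.minAreaRect(c),rect(ray(d,c[:,0],.016)))
E
```

```text
[[204, 210, 203], [204, 211, 204], [206, 210, 205], [203, 209, 203], [204, 209, 203], [202, 208, 200], [203, 209, 202], [204, 209, 202], [207, 212, 203], [201, 204, 198], [184, 187, 180], [128, 132, 128], [65, 83, 106], [73, 91, 130], [85, 104, 141], [85, 105, 142], [79, 101, 137], [82, 102, 138], [84, 104, 137], [86, 103, 140], [81, 107, 139], [90, 115, 148], [83, 106, 142], [90, 112, 148], [87, 109, 145]]
edge 260 dir deg 81.163704 552.9179 42.63772
row60 [[85, 104, 132], [82, 102, 131], [88, 105, 129], [204, 209, 202], [208, 214, 207], [209, 213, 207], [209, 215, 208], [211, 217, 211], [193, 200, 192], [197, 203, 196], [162, 168, 163], [70, 91, 123], [75, 95, 130], [77, 97, 133], [69, 93, 130], [72, 95, 132]]
se px ((289.14556884765625, 146.69964599609375), (26.630260467529297, 157.50762939453125), 86.37850952148438) (array([0.46902719, 0.10007786]), (201.6, 34.2), 85.96022033691406)
grip ((288.5, 148.0), (12.0, 33.0), 90.0) (array([0.47134973, 0.09774863]), (40.0, 14.6), 82.34720611572266)
tray (39, 84, 95, 63) (array([0.54105994, 0.33540686]), (101.5, 72.0), 84.58482360839844)
tA white ((181.8356170654297, 193.56166076660156), (20.131078720092773, 9.597373962402344), 69.44395446777344) (array([0.42871411, 0.24793832]), (26.7, 13.0), 6.099437713623047)
```

Request:
servo_tool(commands=[-1,30,8,10,1,-1,30,8,10,0,-1,30,8,10,0,-1,0,0,0,0,-1,0,0,0,0])

```text
clock: 3.0
ee_pos: [0.5359, 0.0206, 0.2897]
orientation: [-3.132, 0.244, 0.005]
ft_force: [-1.2, -0.2, -0.1]
opening: 0.0877
finger_force: 0.0
```

```bash
python3 - <<'E'
from h import *
w=shot("wrist","w3"); pickle.dump(w,open("w3.pkl","wb"))
go((0.5,0.06,0.33),-8.8)
E
```

```text
t 3.05 pos [0.5351 0.0212 0.2904] yaw -8.89 shift [-40.8 -32.9 -39.5] turn -0.09 j6 1.64 open 0.0878
```

View pics/w3.png

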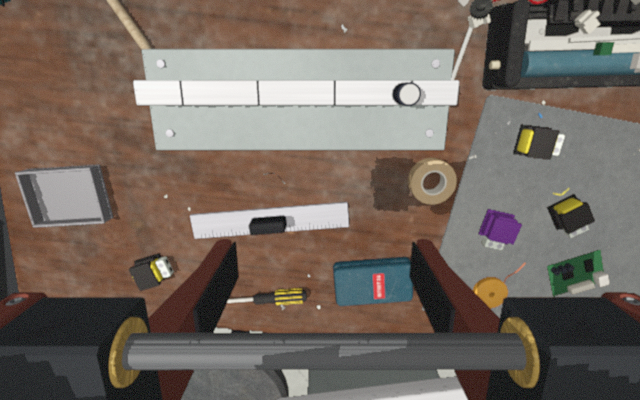

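The w3 picture shows the beam top at (134–458, 81–105) with index lines at u≈182, 258 and 335. The capacitor covers line 1 at (409,94). The plate's front corners are at (155,150) and (445,150).

```bash
python3 - <<'E'
from h import *
d=pickle.load(open("w3.pkl","rb"));H=hsv(d);f=d["frame"].astype(int)
# beam top edges per column
g=d["frame"].astype(int).sum(2)//3
print("col220",g[70:115,220].tolist()); print("col220 front",g[140:160,220].tolist())
print("lines row93",[(u,int(g[98,u])) for u in range(130,462) if g[98,u]<190])
print("plate row125 L",[(u,int(g[135,u])) for u in range(145,160)],"R",[(u,int(g[135,u])) for u in range(438,452)])
print("cap row 93",[(u,int(g[92,u])) for u in range(388,428)])
E
```

```text
col220 [197, 196, 195, 194, 193, 193, 193, 193, 192, 186, 200, 229, 243, 243, 243, 243, 244, 243, 245, 242, 243, 242, 241, 241, 240, 240, 238, 239, 240, 241, 242, 242, 242, 235, 204, 146, 154, 191, 192, 191, 193, 190, 192, 189, 193]
col220 front [189, 188, 187, 187, 191, 189, 189, 189, 187, 163, 106, 91, 94, 97, 96, 97, 97, 101, 104, 104]
lines row93 [(130, 101), (131, 101), (132, 96), (133, 102), (134, 106), (135, 168), (181, 157), (182, 102), (183, 185), (257, 179), (258, 109), (259, 179), (334, 112), (335, 156), (393, 112), (394, 48), (395, 23), (396, 32), (397, 30), (398, 56), (399, 88), (400, 163), (418, 132), (419, 96), (420, 156), (421, 169), (422, 169), (423, 176), (457, 160), (458, 83), (459, 83), (460, 91), (461, 90)]
plate row125 L [(145, 93), (146, 91), (147, 92), (148, 96), (149, 98), (150, 99), (151, 100), (152, 97), (153, 128), (154, 172), (155, 191), (156, 193), (157, 190), (158, 191), (159, 190)] R [(438, 185), (439, 186), (440, 185), (441, 184), (442, 186), (443, 187), (444, 184), (445, 157), (446, 113), (447, 93), (448, 91), (449, 94), (450, 93), (451, 90)]
cap row 93 [(388, 233), (389, 235), (390, 236), (391, 226), (392, 162), (393, 65), (394, 31), (395, 36), (396, 37), (397, 47), (398, 63), (399, 119), (400, 192), (401, 222), (402, 225), (403, 223), (404, 222), (405, 223), (406, 220), (407, 222), (408, 221), (409, 221), (410, 222), (411, 223), (412, 222), (413, 222), (414, 220), (415, 221), (416, 223), (417, 226), (418, 216), (419, 149), (420, 99), (421, 157), (422, 168), (423, 166), (424, 181), (425, 221), (426, 233), (427, 233)]
```

```bash
cat >> h.py <<'E'
def lastbelow(g,u,r0,r1,th):
    col=g[r0:r1,u]; i=np.where((col[:-1]>=th)&(col[1:]<th))[0]
    return None if len(i)==0 else r0+i[0]+(col[i[0]]-th)/(col[i[0]]-col[i[0]+1])
def firstabove(g,u,r0,r1,th):
    col=g[r0:r1,u]; i=np.where((col[:-1]<th)&(col[1:]>=th))[0]
    return None if len(i)==0 else r0+i[0]+(th-col[i[0]])/(col[i[0]+1]-col[i[0]])
E
python3 - <<'E'
from h import *
d=pickle.load(open("w3.pkl","rb"));H=hsv(d)
g=d["frame"].astype(int).sum(2)/3
def L(P):
    vx,vy,x,y=cv2.fitLine((P*1000).astype(np.float32),cv2.DIST_HUBER,0,.01,.01).ravel(); return np.array([x,y])/1000,np.degrees(np.arctan2(vy,vx))%180
cols=[u for u in range(200,330) if abs(u-258)>5]
for n,z,fn in [("front",.012,lambda u:lastbelow(g,u,140,158,150)),("bfront",.05,lambda u:lastbelow(g,u,95,110,220)),("bback",.05,lambda u:firstabove(g,u,74,90,215))]:
    p=[(u,fn(u)) for u in (range(165,440) if n=="front" else cols)]; p=np.array([q for q in p if q[1] is not None]); print(n,len(p),L(ray(d,p,z)))
print("lines",ray(d,[(182.1,93),(258,93),(334.4,93)],.05).round(4).tolist(),"beam ends",ray(d,[(134.7,93),(457.3,93)],.05).round(4).tolist())
print("corners",ray(d,[(153.8,135),(445.3,135)],.012).round(4).tolist())
c=blob((H[...,2]<100),(395,94)); print(cv2.boundingRect(c)); 
s=cv2.HoughCircles(cv2.resize(d["frame"][70:115,380:440],None,fx=6,fy=6,interpolation=cv2.INTER_CUBIC)[...,1],cv2.HOUGH_GRADIENT,1,100,param1=100,param2=15,minRadius=45,maxRadius=85)
print(s); 
for q in s[0]: print(ray(d,(380+q[0]/6,70+q[1]/6),.082))
E
```

```text
front 275 (array([0.5534306 , 0.04229054], dtype=float32), np.float32(81.15948))
bfront 119 (array([0.61547583, 0.09079752], dtype=float32), np.float32(81.18429))
bback 119 (array([0.6340734 , 0.06388729], dtype=float32), np.float32(81.18697))
lines [[0.6352, 0.1502], [0.6233, 0.0735], [0.6112, -0.0037]] beam ends [[0.6427, 0.1981], [0.5918, -0.1279]]
corners [[0.5965, 0.2101], [0.5441, -0.1257]]
(393, 83, 23, 23)
[[[167.5 139.5  78.8]]]
[[ 0.60102875 -0.07081622]]
```

Request:
servo_tool(commands=[-1,26.4,27,0,0,-1,26.4,27,0,0,-1,26.4,27,0,0,-1,0,0,40,0,-1,0,0,40,0])

```text
clock: 3.47
ee_pos: [0.6044, -0.0723, 0.2138]
orientation: [3.131, -0.244, 0.013]
ft_force: [-0.8, 0.0, -1.5]
opening: 0.0881
finger_force: 0.0
```

Request:
servo_tool(commands=[-1,0,0,40,0,-1,0,0,30,0,-1,0,0,0,0,-1,0,0,0,0])

```text
clock: 3.8
ee_pos: [0.5997, -0.0695, 0.141]
orientation: [-3.132, 0.241, 0.006]
ft_force: [0.5, 0.4, 0.9]
opening: 0.0878
finger_force: 0.0
```

```bash
cat >> h.py <<'E'
PSI=-8.83
def B(x,y,z=0):
    """beam frame -> world"""
    a=np.radians(PSI); c,s=np.cos(a),np.sin(a); o=np.array([.6181,.0348])
    return np.array([o[0]+c*x-s*y,o[1]+s*x+c*y,z])
E
python3 - <<'E'
from h import *
d=shot("wrist","w4");g=hsv(d)
go((.601,-.0708,.082),-8.83)
d3=pickle.load(open("w3.pkl","rb"))
print("tray",ray(d3,[(16,174),(103,166),(113,218),(28,228)],.02).round(3).tolist())
print("cap px expected",proj(d,[.601,-.0708,.082]))
E
```

```text
t 3.85 pos [ 0.6017 -0.0699  0.143 ] yaw -8.78 shift [-0.6  1.  61. ] turn 0.05 j6 1.49 open 0.0874
tray [[0.578, 0.381], [0.571, 0.276], [0.507, 0.286], [0.51, 0.394]]
cap px expected [[323.51738631 230.98621207]]
```

View pics/w4.png

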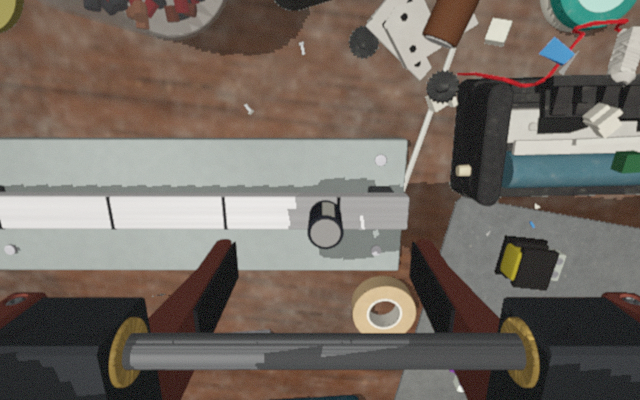

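The capacitor top is at (326,230), between the fingers as predicted (323,231), so I descend and grip.

Request:
servo_tool(commands=[-1,0,0,31,0,-1,0,0,30,0,-1,0,0,0,0,1,0,0,0,0,1,0,0,0,0])

```text
clock: 4.27
ee_pos: [0.6036, -0.0703, 0.0835]
orientation: [3.132, -0.241, 0.006]
ft_force: [1.2, -0.2, 0.4]
opening: 0.0778
finger_force: 0.0
```

Request:
servo_tool(commands=[1,0,0,0,0,1,0,0,0,0,1,0,0,0,0,1,0,0,0,0,1,0,0,0,0])

```text
clock: 4.68
ee_pos: [0.602, -0.07, 0.0812]
orientation: [3.132, -0.241, 0.001]
ft_force: [-0.7, 0.1, 0.7]
opening: 0.0449
finger_force: 0.0
```

Request:
servo_tool(commands=[1,0,0,-30,0,1,0,0,-40,0,1,0,0,0,0,1,0,0,0,0])

```text
clock: 5.02
ee_pos: [0.6038, -0.0704, 0.1533]
orientation: [3.132, -0.241, 0.009]
ft_force: [0.1, 0.2, 0.0]
opening: 0.0179
finger_force: 0.0
```

```bash
python3 - <<'E'
from h import *
go((.541,.334,.13),-5.5)
d=pickle.load(open("w3.pkl","rb"));H=hsv(d)
print(manip.state()["finger_force"])
E
```

```text
t 5.02 pos [ 0.6038 -0.0704  0.1533] yaw -8.79 shift [-124.  -390.1   22.4] turn -3.29 j6 1.49 open 0.0179
0.0
```

Request:
servo_tool(commands=[-0.3,0,0,0,0,-0.3,0,0,0,0,-0.3,0,0,0,0,-0.3,0,0,0,0,-0.3,0,0,0,0])

```text
clock: 5.43
ee_pos: [0.6012, -0.0699, 0.1497]
orientation: [-3.132, 0.241, 0.003]
ft_force: [1.0, -1.0, 0.0]
opening: 0.0476
finger_force: 0.0
```

```bash
python3 - <<'E'
from h import *
d=shot("wrist","w5")
go((.601,-.0708,.082),-8.83)
print("cap px expected",proj(d,[.601,-.0708,.082]))
H=hsv(d); c=blob(H[...,2]<60,(310,238)); print(cv2.boundingRect(c))
E
```

```text
t 5.48 pos [ 0.6013 -0.0699  0.1499] yaw -8.79 shift [-0.1  0.9 67.9] turn 0.04 j6 1.49 open 0.0513
cap px expected [[323.23846645 228.05203903]]
(309, 197, 33, 44)
```

Request:
servo_tool(commands=[-0.3,0,1,34,0,-0.3,0,0,34,0,-0.3,0,0,0,0,1,0,0,0,0,1,0,0,0,0])

```text
clock: 5.9
ee_pos: [0.6022, -0.0711, 0.0835]
orientation: [-3.132, 0.241, -0.001]
ft_force: [0.5, -1.2, 1.1]
opening: 0.0472
finger_force: 0.0
```

Request:
servo_tool(commands=[1,0,0,0,0,1,0,0,0,0,1,0,0,0,0,1,0,0,0,0,1,0,0,0,0])

```text
clock: 6.32
ee_pos: [0.6024, -0.0712, 0.0839]
orientation: [3.132, -0.241, 0.003]
ft_force: [-1.1, 0.3, 7.0]
opening: 0.0213
finger_force: 30.0
```

Request:
servo_tool(commands=[1,0,0,0,0,1,0,0,0,0])

```text
clock: 6.48
ee_pos: [0.6024, -0.0712, 0.0839]
orientation: [3.132, -0.241, 0.003]
ft_force: [-0.4, -0.5, 6.9]
opening: 0.0213
finger_force: 30.0
```

Request:
servo_tool(commands=[1,0,0,-20,0,1,0,0,-40,0,1,-12.4,-39,0,0,1,-12.4,-39,0,0,1,-12.4,-39,0,0])

```text
clock: 6.9
ee_pos: [0.5831, 0.051, 0.1438]
orientation: [-3.132, 0.245, -0.003]
ft_force: [0.9, -0.0, -0.5]
opening: 0.0216
finger_force: 30.0
```

Request:
servo_tool(commands=[1,-12.4,-39,0,0,1,-12.4,-39,0,0,1,-12.4,-39,0,0,1,-12.4,-39,0,0,1,-12.4,-39,0,0])

```text
clock: 7.32
ee_pos: [0.5506, 0.2544, 0.1429]
orientation: [-3.132, 0.241, -0.0]
ft_force: [0.1, 0.9, -0.9]
opening: 0.0215
finger_force: 30.0
```

Request:
servo_tool(commands=[1,-12.4,-39,0,0,1,-12.4,-39,0,0,1,0,0,0,-4,1,0,0,0,0,1,0,0,0,0])

```text
clock: 7.73
ee_pos: [0.5383, 0.3334, 0.1426]
orientation: [3.138, -0.132, -0.0]
ft_force: [-0.6, -0.6, 0.8]
opening: 0.0215
finger_force: 30.0
```

```bash
python3 - <<'E'
from h import *
d=shot("wrist","w6")
go((.5415,.334,.037),-5)
E
```

```text
t 7.78 pos [0.5385 0.3326 0.1426] yaw -4.9 shift [  2.9  -1.7 105.6] turn 0.1 j6 2.1 open 0.0217
```

View pics/w6.png

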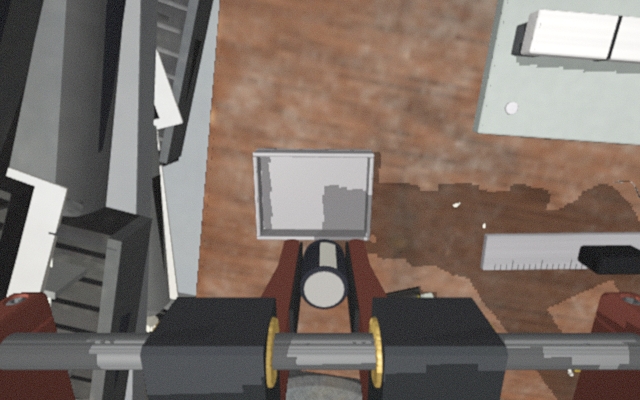

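```bash
python3 - <<'E'
from h import *
d=pickle.load(open("wrist.pkl","rb"))
P=ray(d,[(255,152),(374,152),(370,239),(257,239)],.02); print(P.round(4),P.mean(0))
print("bench edge",ray(d,[(210,150),(197,290)],0).round(3))
t=pickle.load(open("top0.pkl","rb")); print("shelf in top at z0/.15",ray(t,[(180,150),(160,195)],0),ray(t,[(160,195)],.15))
m=P.mean(0); go((m[0],m[1],.037),-6)
E
```

```text
[[0.5807 0.3796]
 [0.5733 0.2916]
 [0.5034 0.2976]
 [0.511  0.3879]] [0.54208041 0.33917115]
bench edge [[0.582 0.419]
 [0.457 0.454]]
shelf in top at z0/.15 [[0.6835823  0.38186297]
 [0.55038389 0.43316558]] [[0.52945245 0.38256883]]
t 7.78 pos [0.5385 0.3326 0.1426] yaw -4.9 shift [  3.1  -6.9 105.6] turn 1.1 j6 2.1 open 0.0217
```

```bash
python3 - <<'E'
from h import *
t=pickle.load(open("top0.pkl","rb")); s=pickle.load(open("scene0.pkl","rb"))
for z in (-.4,-.2,0,.2,.4):
    for px in ((130,75),(97,180),(150,130)):
        p=ray(t,px,z)[0]; print(z,px,p.round(2),proj(s,[*p,z]).round(0))
E
```

```text
-0.4 (130, 75) [1.07 0.71] [[106. 295.]]
-0.4 (97, 180) [0.66 0.81] [[ 88. 379.]]
-0.4 (150, 130) [0.85 0.62] [[137. 318.]]
-0.2 (130, 75) [0.99 0.62] [[116. 261.]]
-0.2 (97, 180) [0.63 0.71] [[102. 331.]]
-0.2 (150, 130) [0.8  0.55] [[146. 280.]]
0 (130, 75) [0.91 0.54] [[127. 220.]]
0 (97, 180) [0.59 0.62] [[117. 277.]]
0 (150, 130) [0.74 0.47] [[157. 236.]]
0.2 (130, 75) [0.83 0.46] [[141. 172.]]
0.2 (97, 180) [0.56 0.52] [[134. 214.]]
0.2 (150, 130) [0.69 0.4 ] [[170. 183.]]
0.4 (130, 75) [0.75 0.38] [[158. 114.]]
0.4 (97, 180) [0.52 0.43] [[155. 140.]]
0.4 (150, 130) [0.63 0.33] [[185. 121.]]
```

Request:
servo_tool(commands=[1,3,0,30,0,1,0,0,30,0,1,0,0,20,0,1,0,0,12,0,1,0,0,11,0])

```text
clock: 8.2
ee_pos: [0.5417, 0.3315, 0.0386]
orientation: [3.138, -0.136, -0.002]
ft_force: [-0.7, -0.2, -0.7]
opening: 0.0211
finger_force: 30.0
```

Request:
servo_tool(commands=[0.2,0,0,1,0,0.2,0,0,0,0,0.2,0,0,0,0,0.2,0,0,0,0,0.2,0,0,0,0])

```text
clock: 8.62
ee_pos: [0.5425, 0.3336, 0.04]
orientation: [-3.138, 0.131, -0.003]
ft_force: [-0.3, 0.2, -1.0]
opening: 0.0351
finger_force: 0.0
```

Request:
servo_tool(commands=[0.2,0,0,-20,0,0.2,0,0,-40,0,-1,0,0,-40,0,-1,0,0,-40,0,-1,0,0,-40,0])

```text
clock: 9.03
ee_pos: [0.5414, 0.3331, 0.2214]
orientation: [-3.138, 0.131, -0.001]
ft_force: [1.8, 0.1, 0.2]
opening: 0.0517
finger_force: 0.0
```

```bash
python3 - <<'E'
from h import *
d=shot("wrist","w7"); go((.4705,.098,.15),-6)
print(proj(d,[.5415,.333,.035]))
E
```

```text
t 9.08 pos [0.5456 0.3353 0.2304] yaw -4.78 shift [-56.1 243.3  77.9] turn 1.22 j6 2.1 open 0.0555
[[322.47846546 180.74772459]]
```

View pics/w7.png

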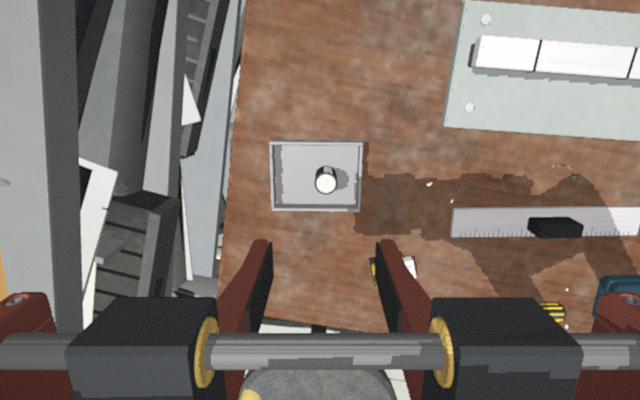

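The capacitor stands upright in the tray at (326,180). Next is the straightedge.

Request:
servo_tool(commands=[-1,-9.3,40.5,0,0,-1,-9.3,40.5,0,0,-1,-9.3,40.5,0,0,-1,-9.3,40.5,0,0,-1,-9.3,40.5,0,0])

```text
clock: 9.5
ee_pos: [0.4776, 0.1339, 0.2193]
orientation: [-3.139, 0.13, -0.003]
ft_force: [0.5, -1.8, -0.0]
opening: 0.0869
finger_force: 0.0
```

Request:
servo_tool(commands=[-1,-9.3,40.5,0,0,-1,0,0,0,-7,-1,0,0,0,-7,-1,0,0,0,-7,-1,0,0,0,-7])

```text
clock: 9.92
ee_pos: [0.4659, 0.0952, 0.2194]
orientation: [3.076, 0.64, 0.003]
ft_force: [1.4, 0.8, -0.2]
opening: 0.0873
finger_force: 0.0
```

Request:
servo_tool(commands=[-1,0,0,0,-7,-1,0,0,0,-7,-1,0,0,0,-7,-1,0,0,0,-7,-1,0,0,0,-7])

```text
clock: 10.33
ee_pos: [0.4659, 0.0957, 0.2192]
orientation: [2.74, 1.536, 0.002]
ft_force: [0.6, -1.2, -0.4]
opening: 0.0875
finger_force: 0.0
```

Request:
servo_tool(commands=[-1,0,0,0,-7,-1,0,0,0,-7,-1,0,0,0,-7,-1,0,0,0,-7,-1,0,0,0,0])

```text
clock: 10.75
ee_pos: [0.4658, 0.0957, 0.2191]
orientation: [2.288, 2.151, 0.001]
ft_force: [0.4, -0.2, 0.7]
opening: 0.0876
finger_force: 0.0
```

```bash
cat >> h.py <<'E'
def edge_pose(d,px):
    """straightedge: grip block's top centre from dark mask near px, blade from white mask"""
    H=hsv(d); m=(H[...,2]<60); c=blob(m,px); r1=rect(ray(d,c[:,0],.032))
    return cv2.boundingRect(c),r1
E
python3 - <<'E'
from h import *
d=shot("wrist","w8"); go((.4705,.098,.045),86)
px=proj(d,[.4713,.0977,.032])[0]; print(px,edge_pose(d,px))
H=hsv(d)
m=((H[...,1]<50)&(H[...,2]>90)).astype(np.uint8); c=blob(m,proj(d,[.47,.14,.006])[0]); print("blade",cv2.minAreaRect(c),rect(ray(d,c[:,0],.006)))
E
```

```text
t 10.8 pos [0.4658 0.0957 0.2191] yaw 86.08 shift [  2.5   4.3 174.1] turn 0.08 j6 0.13 open 0.0881
[327.99598849 175.93463981] ((318, 148, 16, 47), (array([0.4691481 , 0.10215075]), (44.3, 14.0), 86.2512435913086))
blade ((326.4999694824219, 159.99998474121094), (34.99999237060547, 195.99996948242188), 0.0) (array([0.46914255, 0.0995421 ]), (201.5, 33.5), 85.97795104980469)
```

View pics/w8.png

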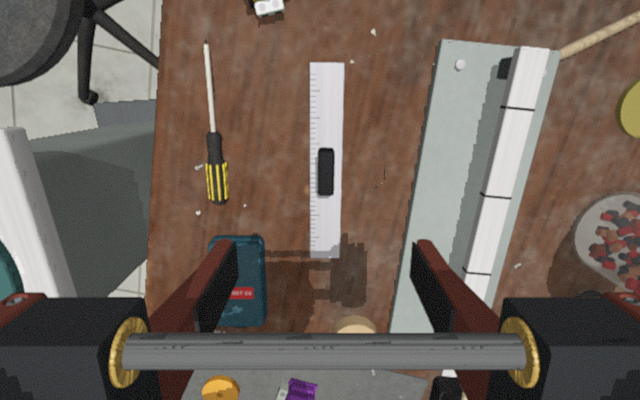

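The straightedge's blade is centred at (326,160) and its grip at (326,171), and nothing stands in the way of the fingers. I descend.

Request:
servo_tool(commands=[0,4.5,3,37,0,0,0,0,40,0,0,0,0,40,0,0,0,0,35,0,0,0,0,25,0])

```text
clock: 11.22
ee_pos: [0.468, 0.0999, 0.0394]
orientation: [-2.298, -2.141, 0.002]
ft_force: [0.4, -0.2, 0.5]
opening: 0.0579
finger_force: 0.0
```

Request:
servo_tool(commands=[1,0,0,0,0,1,0,0,0,0,1,0,0,0,0,1,0,0,0,0,1,0,0,0,0])

```text
clock: 11.63
ee_pos: [0.4706, 0.1001, 0.0435]
orientation: [2.293, 2.144, 0.005]
ft_force: [0.8, 0.1, 0.5]
opening: 0.0247
finger_force: 0.0
```

Request:
servo_tool(commands=[1,0,0,0,0,1,0,0,0,0,1,0,0,0,0,1,0,0,0,0,1,0,0,0,0])

```text
clock: 12.05
ee_pos: [0.4697, 0.1, 0.0429]
orientation: [2.293, 2.146, 0.002]
ft_force: [-2.0, 0.1, 9.3]
opening: 0.0157
finger_force: 30.0
```

```bash
python3 - <<'E'
from h import *
go((*B(-.090,0)[:2],.07),81.17); print(manip.state()["finger_force"])
E
```

```text
t 12.05 pos [0.4697 0.1    0.0429] yaw 86.18 shift [-47.3  62.8 -27. ] turn 5.01 j6 0.13 open 0.0157
30.00499963760376
```

Request:
servo_tool(commands=[1,0,0,-30,0,1,-16,21,0,0,1,-16,21,0,0,1,-15,21,0,0,1,0,0,0,5])

```text
clock: 12.47
ee_pos: [0.5346, 0.0463, 0.0731]
orientation: [2.382, 2.039, 0.008]
ft_force: [1.4, -0.2, -1.8]
opening: 0.0156
finger_force: 30.0
```

Request:
servo_tool(commands=[1,0,0,0,0,1,0,0,0,0,1,0,0,0,0])

```text
clock: 12.72
ee_pos: [0.5275, 0.0492, 0.0715]
orientation: [-2.382, -2.046, 0.002]
ft_force: [-0.5, 0.8, -1.8]
opening: 0.0157
finger_force: 30.0
```

```bash
python3 - <<'E'
from h import *
go((*B(-.083,0)[:2],.0425),81.17); print(manip.state()["finger_force"])
d=shot("wrist","w9"); H=hsv(d)
px=proj(d,[*B(-.09,.04),.035][:2]+[.035])[0]
print(px)
m=((H[...,1]<40)&(H[...,2]>140)).astype(np.uint8); c=blob(m,px); print("blade",cv2.minAreaRect(c),rect(ray(d,c[:,0],.036)))
E
```

```text
t 12.72 pos [0.5275 0.0492 0.0715] yaw 81.34 shift [-0.4  8.8 29. ] turn 0.17 j6 0.11 open 0.0157
29.998407661914825
[325.34862118 175.0013891 ]
blade ((323.5, 143.0), (194.0, 69.0), 90.0) (array([0.53639868, 0.10053833]), (95.7, 31.9), 81.38496398925781)
```

View pics/w9.png

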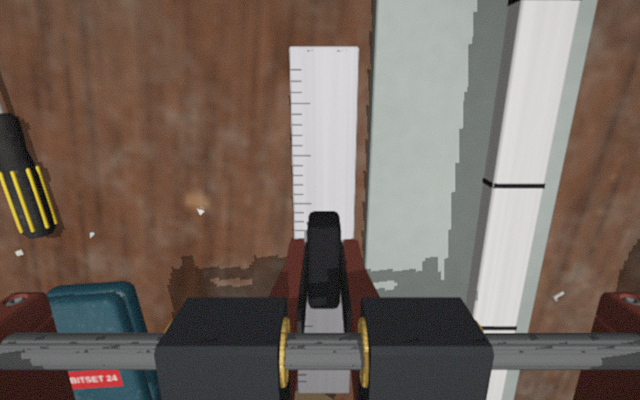

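The w9 picture shows the blade parallel to the plate's front edge at u≈370, with its far end at (323,47). That puts it 0.2 mm from centred. I lower it and then press it against the edge.

Request:
servo_tool(commands=[1,0,7,15,0,1,0,0,9,0,1,0,0,5,0,1,0,0,0,0,1,0,0,0,0])

```text
clock: 13.18
ee_pos: [0.5348, 0.0482, 0.0423]
orientation: [-2.383, -2.045, 0.002]
ft_force: [-1.1, -0.9, -2.1]
opening: 0.0158
finger_force: 30.0
```

Request:
servo_tool(commands=[1,0,1,0,0,1,0,1,0,0,1,0,1,0,0,1,0,0,0,0])

```text
clock: 13.52
ee_pos: [0.537, 0.0477, 0.0424]
orientation: [-2.383, -2.043, 0.003]
ft_force: [-4.8, 2.2, 0.4]
opening: 0.0156
finger_force: 30.0
```

```bash
python3 - <<'E'
from h import *
go((*B(-.081,0)[:2],.0425),81.17); s=manip.state(); print(s["finger_force"],s["ft_force"])
E
```

```text
t 13.52 pos [0.537  0.0477 0.0424] yaw 81.2 shift [-0.3  1.1 -0.1] turn 0.03 j6 0.11 open 0.0156
30.000414848327637 [-4.77890802  2.23298163  0.43669683]
```

Request:
servo_tool(commands=[1,0,1,0,0,1,0,1,0,0,1,0,0,0,0])

```text
clock: 13.77
ee_pos: [0.5371, 0.0476, 0.0421]
orientation: [-2.381, -2.041, 0.007]
ft_force: [-7.1, 3.7, 2.8]
opening: 0.0157
finger_force: 30.0
```

Request:
servo_tool(commands=[0.5,0,0,0,0,0.5,0,0,0,0,0.5,0,0,0,0])

```text
clock: 14.02
ee_pos: [0.5402, 0.0471, 0.0426]
orientation: [-2.385, -2.044, 0.001]
ft_force: [-4.4, 1.4, 1.5]
opening: 0.022
finger_force: 2.1
```

Request:
servo_tool(commands=[0.5,0,2,0,0,0.5,0,1,0,0,0.5,0,1,0,0,0.5,0,0,0,0])

```text
clock: 14.35
ee_pos: [0.5403, 0.0471, 0.0422]
orientation: [-2.381, -2.04, 0.009]
ft_force: [-11.2, 3.8, 7.2]
opening: 0.0219
finger_force: 5.8
```

Request:
servo_tool(commands=[0.5,0,-2.5,0,0,0.3,0,-2.5,0,0,0,0,0,0,0,0,0,0,0,0,0,0,0,-5,0])

```text
clock: 14.77
ee_pos: [0.5406, 0.047, 0.0476]
orientation: [2.385, 2.044, 0.001]
ft_force: [0.1, 0.6, -0.1]
opening: 0.0432
finger_force: 0.0
```

Request:
servo_tool(commands=[0,0,0,-20,0,0,0,0,-40,0,0,0,0,-40,0,0,0,0,-40,0,0,0,0,0,0])

```text
clock: 15.18
ee_pos: [0.5454, 0.047, 0.1959]
orientation: [2.377, 2.038, 0.017]
ft_force: [0.3, 0.2, 0.5]
opening: 0.0437
finger_force: 0.0
```

```bash
cat >> h.py <<'E'
def se_check(d):
    """straightedge blade in the beam frame (target x -0.081, y 0, ang 0) and plate edge gap as seen"""
    H=hsv(d); m=((H[...,1]<40)&(H[...,2]>140)).astype(np.uint8)
    c=blob(m,proj(d,[*B(-.081,.06)[:2],.006])[0]); P=ray(d,c[:,0],.006)
    a=np.radians(PSI); q=(P-B(0,0)[:2])@np.array([[np.cos(a),-np.sin(a)],[np.sin(a),np.cos(a)]])
    print("blade beam frame min",q.min(0).round(4),"max",q.max(0).round(4)); return rect(P)
E
python3 - <<'E'
from h import *
d=shot("wrist","w10"); print(se_check(d)); go((.5,0,.2))
cv2.imwrite("pics/w10c.png",cv2.resize(d["frame"][:340,240:500],None,fx=1.75,fy=1.75))
E
```

```text
blade beam frame min [-0.098  -0.0998] max [-0.0125  0.1525]
(array([0.56749817, 0.06939294]), (252.4, 85.2), 81.06808471679688)
t 15.23 pos [0.5439 0.047  0.1928] yaw 81.2 shift [-53.1 -36.1  -7.7] turn 0 j6 0.11 open 0.0439
```

View pics/w10c.png

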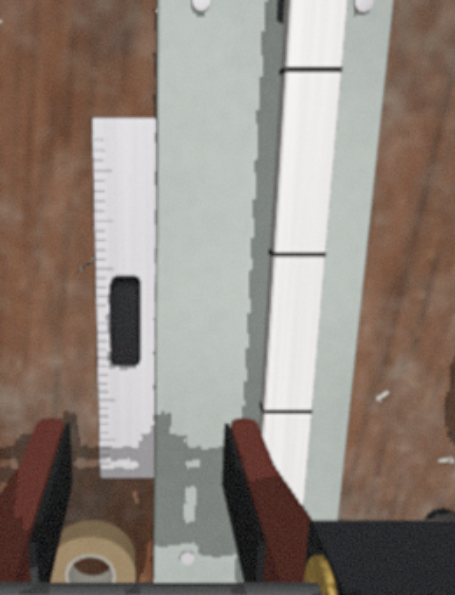

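The crop shows the straightedge flush along the plate edge (u≈157) and centred, with its ends at rows 117 and 478. Its outer edge measures -0.098 against an ideal -0.097. Next I look at transformer A from above.

Request:
servo_tool(commands=[-1,23.4,-30.4,0,0,-1,23.4,-30.4,0,0,-1,23.4,-30.4,0,0,-1,23.4,-30.4,0,0,-1,23.4,-30.4,0,0])

```text
clock: 15.65
ee_pos: [0.4057, 0.1867, 0.1868]
orientation: [-2.386, -2.043, 0.001]
ft_force: [0.8, 0.3, 1.1]
opening: 0.0738
finger_force: 0.0
```

Request:
servo_tool(commands=[-1,0,0,28,0,-1,0,0,28,0,-1,0,0,24,0,-1,0,0,0,0,-1,0,0,0,0])

```text
clock: 16.07
ee_pos: [0.406, 0.1857, 0.1065]
orientation: [-2.384, -2.043, 0.006]
ft_force: [0.5, 0.5, 0.1]
opening: 0.0879
finger_force: 0.0
```

```bash
cat >> h.py <<'E'
def trafo(d,guess,base=0.):
    """centre and yaw (of local x) of the transformer near guess, seen from above"""
    H=hsv(d); x,y=proj(d,[*guess,base+.02])[0].astype(int); r=110
    W=np.zeros(H.shape[:2],bool); W[max(0,y-r):min(y+r,235),max(0,x-r):x+r]=1
    white=W&(H[...,1]<50)&(H[...,2]>170)
    cs,_=cv2.findContours(white.astype(np.uint8),cv2.RETR_EXTERNAL,cv2.CHAIN_APPROX_NONE)
    c=max(cs,key=cv2.contourArea); wr=rect(ray(d,c[:,0],base+.0165))
    core=W&((H[...,2]<70)|((H[...,0]>20)&(H[...,0]<35)&(H[...,1]>120)&(H[...,2]>90)))
    core=cv2.morphologyEx(core.astype(np.uint8),cv2.MORPH_OPEN,np.ones((3,3)))
    cs,_=cv2.findContours(core,cv2.RETR_EXTERNAL,cv2.CHAIN_APPROX_NONE); k=max(cs,key=cv2.contourArea)
    cr=rect(ray(d,k[:,0],base+.026)); v=cr[0]-wr[0]; dirn=np.degrees(np.arctan2(v[1],v[0]))
    near=lambda a,s:a+s*np.round((dirn-a)/s)
    print("white",wr[0].round(4),wr[1],"yaw",near(wr[2]-90,90).round(1),"| core",cr[0].round(4),cr[1],"yaw",near(cr[2],90).round(1),"| dir",dirn.round(1),"dist",(np.hypot(*v)*1000).round(1),cv2.boundingRect(k))
E
python3 - <<'E'
from h import *
d=shot("wrist","w11"); trafo(d,(.425,.268)); go((.425,.268,.029),90)
cv2.imwrite("pics/w11c.png",d["frame"][:240,180:460])
E
```

```text
white [0.429  0.2478] (24.5, 10.7) yaw 99.3 | core [0.422  0.2851] (26.8, 3.5) yaw 98.5 | dir 100.7 dist 37.9 (302, 44, 45, 19)
t 16.12 pos [0.4072 0.1859 0.1075] yaw 81.2 shift [83.9  5.2 78.5] turn -8.8 j6 0.43 open 0.0875
```

View pics/w11c.png

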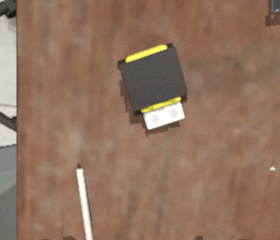

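The crop shows transformer A with its white block at (163,116) in the crop. Local x points at yaw 99.4° and the centre is (0.4253, 0.2700).

Request:
servo_tool(commands=[-0.4,29,2,0,0,-0.4,29,2,0,0,-0.4,28,1,0,0,-0.4,0,0,0,-6.1,-0.4,0,0,0,-6.1])

```text
clock: 16.53
ee_pos: [0.4275, 0.2722, 0.1095]
orientation: [2.147, 2.292, 0.006]
ft_force: [-0.3, -0.4, -0.1]
opening: 0.0619
finger_force: 0.0
```

Request:
servo_tool(commands=[-0.4,0,0,0,-6.1,-0.4,0,0,20,0,-0.4,0,0,0,0,-0.4,0,0,0,0])

```text
clock: 16.87
ee_pos: [0.4256, 0.2701, 0.0884]
orientation: [-2.031, -2.397, 0.0]
ft_force: [0.2, 0.6, 0.3]
opening: 0.0614
finger_force: 0.0
```

```bash
python3 - <<'E'
from h import *
go((.4253,.2700,.029),99.4)
E
```

```text
t 16.87 pos [0.4256 0.2701 0.0884] yaw 99.45 shift [-0.1 -0.3 59.4] turn 0.05 j6 0.26 open 0.0614
```

Request:
servo_tool(commands=[-0.4,0,0,30,0,-0.4,0,0,29,0,-0.4,0,0,0,0,-0.4,0,0,0,0,1,0,0,0,0])

```text
clock: 17.28
ee_pos: [0.4262, 0.2706, 0.0301]
orientation: [2.03, 2.397, 0.002]
ft_force: [0.9, 1.1, 0.3]
opening: 0.058
finger_force: 0.0
```

Request:
servo_tool(commands=[1,0,0,0,0,1,0,0,0,0,1,0,0,0,0,1,0,0,0,0,1,0,0,0,0])

```text
clock: 17.7
ee_pos: [0.4259, 0.2705, 0.0297]
orientation: [2.029, 2.397, 0.002]
ft_force: [-1.2, -0.9, 8.2]
opening: 0.0337
finger_force: 30.0
```

Request:
servo_tool(commands=[1,0,0,0,0,1,0,0,0,0])

```text
clock: 17.87
ee_pos: [0.4259, 0.2705, 0.0296]
orientation: [2.029, 2.398, 0.002]
ft_force: [-0.5, -0.5, 7.6]
opening: 0.0336
finger_force: 30.0
```

Request:
servo_tool(commands=[1,0,0,-15,0,1,0,0,-30,0,1,0,0,-40,0,1,0,0,-40,0,1,0,0,0,0])

```text
clock: 18.28
ee_pos: [0.4294, 0.2723, 0.1605]
orientation: [2.026, 2.394, 0.017]
ft_force: [1.4, 0.1, -0.0]
opening: 0.0337
finger_force: 30.0
```

```bash
python3 - <<'E'
from h import *
go((*B(0,.117)[:2],.085),-8.83);go((*B(0,-.117)[:2],.085),-8.83); print(manip.state()["finger_force"])
E
```

```text
t 18.28 pos [0.4294 0.2723 0.1605] yaw 99.52 shift [-154.6  182.8   77.1] turn -71.65 j6 0.26 open 0.0337
t 18.28 pos [0.4294 0.2723 0.1605] yaw 99.52 shift [-376.7  109.1   75.5] turn -71.65 j6 0.26 open 0.0337
29.99843716621399
```

Request:
servo_tool(commands=[1,0,0,0,7,1,0,0,0,7,1,0,0,0,7,1,0,0,0,7,1,0,0,0,7])

```text
clock: 18.7
ee_pos: [0.4251, 0.2701, 0.1535]
orientation: [-2.662, -1.668, 0.0]
ft_force: [-0.9, -0.7, -0.2]
opening: 0.0337
finger_force: 30.0
```

Request:
servo_tool(commands=[1,0,0,0,7,1,0,0,0,7,1,0,0,0,7,1,0,0,0,7,1,0,0,0,7])

```text
clock: 19.12
ee_pos: [0.4251, 0.2701, 0.1534]
orientation: [-3.04, -0.791, 0.001]
ft_force: [-0.4, -0.1, -1.1]
opening: 0.0333
finger_force: 30.0
```

Request:
servo_tool(commands=[1,0,0,0,7,1,0,0,0,7,1,0,0,0,7,1,0,0,0,7,1,0,0,0,7])

```text
clock: 19.53
ee_pos: [0.4251, 0.2701, 0.1534]
orientation: [3.137, -0.16, -0.001]
ft_force: [0.7, -1.0, -1.4]
opening: 0.0335
finger_force: 30.0
```

Request:
servo_tool(commands=[1,0,0,0,3.3,1,0,0,0,0,1,0,0,0,0])

```text
clock: 19.78
ee_pos: [0.4252, 0.2702, 0.1535]
orientation: [3.133, -0.238, -0.001]
ft_force: [-0.1, 0.5, -0.7]
opening: 0.0341
finger_force: 30.0
```

```bash
python3 - <<'E'
from h import *
go((*B(0,.117)[:2],.085),-8.83); print(manip.state()["finger_force"])
E
```

```text
t 19.78 pos [0.4252 0.2702 0.1535] yaw -8.68 shift [226.5  86.6  68.4] turn 0.15 j6 2.15 open 0.0341
29.998909682035446
```

Request:
servo_tool(commands=[1,37.7,14.4,0,0,1,37.7,14.4,0,0,1,37.7,14.4,0,0,1,37.7,14.4,0,0,1,37.7,14.4,0,0])

```text
clock: 20.2
ee_pos: [0.602, 0.1692, 0.1535]
orientation: [-3.133, 0.237, 0.0]
ft_force: [0.5, 0.9, -0.8]
opening: 0.0337
finger_force: 30.0
```

Request:
servo_tool(commands=[1,37.7,14.4,0,0,1,0,0,20,0,1,0,0,20,0,1,0,0,0,0,1,0,0,0,0])

```text
clock: 20.62
ee_pos: [0.6343, 0.15, 0.1123]
orientation: [3.132, -0.239, -0.006]
ft_force: [0.5, 1.0, -2.0]
opening: 0.0336
finger_force: 30.0
```

```bash
python3 - <<'E'
from h import *
go((*B(0,.117)[:2],.0805),-8.83); print(manip.state()["finger_force"])
d=shot("wrist","w12")
E
```

```text
t 20.62 pos [0.6343 0.15   0.1123] yaw -8.73 shift [ 1.8 -0.7 31.8] turn 0.1 j6 1.85 open 0.0336
29.998749643564224
```

Request:
servo_tool(commands=[1,0,0,0,0,1,0,0,20,0,1,0,0,0,0,1,0,0,0,0])

```text
clock: 21.0
ee_pos: [0.6351, 0.1506, 0.0941]
orientation: [3.132, -0.239, -0.001]
ft_force: [0.1, -0.1, -0.4]
opening: 0.0339
finger_force: 30.0
```

```bash
python3 - <<'E'
from h import *
go((*B(0,.117)[:2],.0803),-8.83); print(manip.state()["finger_force"])
E
```

```text
t 21.0 pos [0.6351 0.1506 0.0941] yaw -8.74 shift [ 0.9  0.1 13.8] turn 0.09 j6 1.85 open 0.0339
29.99864235520363
```

Request:
servo_tool(commands=[1,1.2,0,8,0,1,0,0,4,0,1,0,0,2,0,1,0,0,0,0,1,0,0,0,0])

```text
clock: 21.42
ee_pos: [0.637, 0.1502, 0.0798]
orientation: [-3.132, 0.241, -0.0]
ft_force: [0.0, 0.4, -1.1]
opening: 0.0339
finger_force: 30.0
```

Request:
servo_tool(commands=[0.2,0,0,0,0,0.2,0,0,0,0,0,0,0,0,0,-0.1,0,0,0,0,-0.1,0,0,0,0])

```text
clock: 21.83
ee_pos: [0.637, 0.1501, 0.0798]
orientation: [-3.132, 0.241, -0.0]
ft_force: [0.6, 0.4, 0.3]
opening: 0.048
finger_force: 0.0
```

Request:
servo_tool(commands=[-0.1,0,0,-10,0,-0.1,0,0,-30,0,-0.1,-40,0,-10,0,-0.1,-40,0,0,0,-0.1,0,0,0,0])

```text
clock: 22.25
ee_pos: [0.548, 0.1626, 0.1294]
orientation: [3.131, -0.239, -0.016]
ft_force: [-1.2, -0.4, -1.5]
opening: 0.0481
finger_force: 0.0
```

Request:
servo_tool(commands=[-0.4,0,0,0,0,-0.4,0,0,0,0])

```text
clock: 22.42
ee_pos: [0.5588, 0.1626, 0.1307]
orientation: [-3.132, 0.24, -0.003]
ft_force: [-0.1, 0.2, -0.5]
opening: 0.0584
finger_force: 0.0
```

```bash
sed -i 's/H\[...,2\]<70/H[...,2]<110/' h.py; cat >> h.py <<'E'
def inbeam(p):
    a=np.radians(PSI); return ((np.asarray(p)[:2]-B(0,0)[:2])@np.array([[np.cos(a),-np.sin(a)],[np.sin(a),np.cos(a)]])).round(4)
E
python3 - <<'E'
from h import *
d=shot("wrist","w13"); trafo(d,B(0,.117)[:2],.05); print("target",B(0,.117)); go((.5,.1,.2))
f=d["frame"]; cv2.imwrite("pics/w13c.png",f[:240,100:640])
E
```

```text
white [0.6472 0.1403] (105.4, 45.9) yaw 171.3 | core [0.639  0.1486] (33.7, 32.0) yaw 171.3 | dir 134.8 dist 11.6 (292, 60, 66, 65)
target [0.63605988 0.15041333 0.        ]
t 22.47 pos [0.5596 0.1625 0.1305] yaw -8.79 shift [-49.2  70.8 -69.6] turn 0 j6 1.89 open 0.0601
```

View pics/w13c.png

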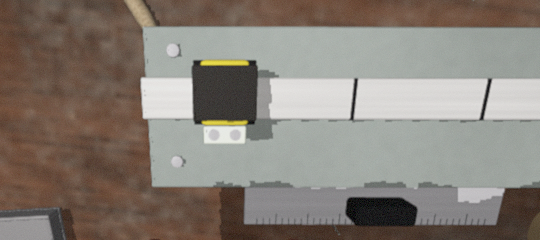

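The crop shows A standing upright on line 4 with its white block facing the straightedge. Core is at about (225,92) in the crop and the beam between rows 79 and 119. I check its centring relative to the beam in this same picture.

```bash
python3 - <<'E'
from h import *
d=pickle.load(open("wrist.pkl","rb")); E=d["extrinsics"]; print("cam",-E[:3,:3].T@E[:3,3])
g=d["frame"].astype(int).sum(2)/3
for u in (270,400,420,500,560): 
    b=firstabove(g,u,70,90,215); f=lastbelow(g,u,100,130,218); print(u,b,f,[inbeam(ray(d,(u,v),.05)[0]) for v in (b,f) if v])
print([ (u,int(g[90,u])) for u in range(235,250)],[ (u,int(g[100,u])) for u in list(range(448,460))+list(range(582,594))])
print("core col", [int(x) for x in g[52:70,325]],[int(x) for x in g[115:132,300]]); print("row",[int(x) for x in g[92,285:300]],[int(x) for x in g[92,350:365]])
E
```

```text
cam [0.64106628 0.14876422 0.26915697]
270 78.525 116.43243243243244 [array([0.0109, 0.1476]), array([-0.0108,  0.1486])]
400 79.5 101.60000000000001 [array([0.0105, 0.0713]), array([-0.002 ,  0.0705])]
420 79.65625 103.0 [array([0.0105, 0.0596]), array([-0.0028,  0.0585])]
500 79.89655172413794 104.28571428571429 [array([0.0104, 0.0126]), array([-0.0034,  0.0105])]
560 80.0 104.25 [array([ 0.0104, -0.0227]), array([-0.0033, -0.0254])]
[(235, 86), (236, 83), (237, 79), (238, 82), (239, 70), (240, 110), (241, 181), (242, 217), (243, 220), (244, 201), (245, 218), (246, 227), (247, 228), (248, 228), (249, 227)] [(448, 216), (449, 218), (450, 218), (451, 191), (452, 123), (453, 43), (454, 38), (455, 130), (456, 212), (457, 219), (458, 215), (459, 215), (582, 212), (583, 150), (584, 69), (585, 29), (586, 47), (587, 137), (588, 207), (589, 215), (590, 214), (591, 213), (592, 214), (593, 212)]
core col [168, 172, 172, 168, 170, 169, 167, 154, 145, 161, 172, 172, 160, 106, 60, 57, 59, 56] [49, 59, 62, 57, 50, 44, 38, 37, 57, 123, 166, 171, 168, 169, 168, 171, 169]
row [226, 226, 226, 227, 227, 228, 225, 163, 78, 54, 58, 58, 61, 55, 59] [50, 58, 44, 59, 47, 50, 68, 121, 148, 156, 156, 155, 154, 152, 153]
```

```bash
python3 - <<'E'
from h import *
d=pickle.load(open("wrist.pkl","rb"))
for px,z in [((324.2,59.5),.076),((324.2,124),.076),((291.8,92),.076),((356.8,92),.076),((324.2,78.9),.05),((324.2,118.8),.05),((453.4,100),.05),((585.2,100),.05),((241,95),.05)]: print(px,inbeam(ray(d,px,z)[0]))
E
```

```text
(324.2, 59.5) [0.0195 0.1159]
(324.2, 124) [-0.0128  0.1158]
(291.8, 92) [0.0036 0.1328]
(356.8, 92) [0.0037 0.0988]
(324.2, 78.9) [0.0108 0.1158]
(324.2, 118.8) [-0.0121  0.1158]
(453.4, 100) [-0.001   0.0387]
(585.2, 100) [-0.0008 -0.04  ]
(241, 95) [0.0016 0.1653]
```

```bash
python3 - <<'E'
from h import *
d=pickle.load(open("wrist.pkl","rb")); g=d["frame"].astype(int).sum(2)/3
print([int(x) for x in g[118:150,318]],[int(x) for x in g[135,298:352]])
for v in (126,143.5): print(inbeam(ray(d,(325,v),.0665)[0]))
print([inbeam(ray(d,(u,135),.0665)[0]) for u in (304,346)])
# same measures in the pick picture of A (w11) in transformer frame
f=cv2.imread("pics/w11.png"); print(f.shape)
E
```

```text
[53, 61, 107, 148, 164, 165, 149, 156, 198, 227, 231, 232, 226, 214, 202, 203, 202, 199, 203, 206, 217, 225, 231, 231, 224, 198, 174, 165, 170, 167, 167, 168] [167, 168, 169, 170, 166, 180, 220, 232, 232, 230, 219, 206, 200, 200, 200, 200, 199, 197, 198, 197, 199, 210, 227, 231, 229, 232, 231, 231, 230, 230, 232, 222, 207, 198, 200, 199, 196, 195, 197, 195, 193, 198, 208, 225, 232, 231, 220, 180, 127, 109, 108, 114, 119, 111]
[-0.0148  0.1153]
[-0.0246  0.1153]
[array([-0.0199,  0.1272]), array([-0.0198,  0.1034])]
(400, 640, 3)
```

A sits about 3 mm too far back and 0.8 mm short in y. I regrip it and nudge it.

Request:
servo_tool(commands=[-0.3,40,0,0,0,-0.3,40,0,10,0,-0.3,0,0,0,0,-0.3,0,0,28,0,-0.3,0,0,12,0])

```text
clock: 22.88
ee_pos: [0.6385, 0.1495, 0.0776]
orientation: [3.132, -0.243, -0.0]
ft_force: [-0.3, -0.1, 0.5]
opening: 0.057
finger_force: 0.0
```

Request:
servo_tool(commands=[1,0,0,0,0,1,0,0,0,0,1,0,0,0,0,1,0,0,0,0,1,0,0,0,0])

```text
clock: 23.3
ee_pos: [0.6373, 0.1503, 0.0807]
orientation: [-3.132, 0.241, -0.002]
ft_force: [-0.0, 0.7, -1.9]
opening: 0.0335
finger_force: 30.0
```

Request:
servo_tool(commands=[1,0,0,0,0,1,0,0,0,0,1,0,0,-4,0,1,-3,-0.8,0,0,1,0,0,0,0])

```text
clock: 23.72
ee_pos: [0.6336, 0.1516, 0.0839]
orientation: [-3.132, 0.241, 0.001]
ft_force: [-0.8, -0.0, -1.5]
opening: 0.0336
finger_force: 30.0
```

Request:
servo_tool(commands=[1,0,0,2,0,1,0,0,2,0,1,0,0,0,0,0.2,0,0,0,0,0.2,0,0,0,0])

```text
clock: 24.13
ee_pos: [0.6342, 0.1514, 0.0796]
orientation: [-3.132, 0.241, -0.0]
ft_force: [0.7, -0.9, 0.3]
opening: 0.035
finger_force: 0.0
```

Request:
servo_tool(commands=[-0.1,0,0,0,0,-0.1,0,0,0,0,-0.1,0,0,-10,0,-0.1,0,0,-30,0,-0.1,-40,0,-10,0])

```text
clock: 24.55
ee_pos: [0.604, 0.1571, 0.1338]
orientation: [-3.13, 0.244, -0.021]
ft_force: [2.6, 0.0, 0.6]
opening: 0.0484
finger_force: 0.0
```

Request:
servo_tool(commands=[-0.4,-40,0,0,0,-0.4,0,0,0,0,-0.4,0,0,0,0,-0.4,0,0,0,0])

```text
clock: 24.88
ee_pos: [0.5559, 0.1638, 0.1305]
orientation: [-3.132, 0.24, -0.003]
ft_force: [0.2, -0.0, 0.3]
opening: 0.0609
finger_force: 0.0
```

```bash
cat >> h.py <<'E'
def placed(d,y0,back=True):
    """transformer on the beam seen from above with tool yaw = beam yaw: block and core position in beam frame, corrected by the line/beam seen"""
    H=hsv(d); g=d["frame"].astype(int).sum(2)/3
    x,y=proj(d,[*B(-.0225,y0)[:2],.0665])[0].astype(int)
    W=np.zeros(g.shape,np.uint8); W[y-16:y+17,x-34:x+35]=1
    ww=((H[...,1]<35)&(g>190)&(W>0)).astype(np.uint8); ww=cv2.morphologyEx(ww,cv2.MORPH_CLOSE,np.ones((3,3)))
    c=blob(ww,(x,y)); (cx,cy),sz,an=cv2.minAreaRect(c)
    print("block at",inbeam(ray(d,(cx,cy),.0665)[0]),"px",(round(cx),round(cy)),"size",np.round(sz),"ang",round(an,1),"yaw err",round((rect(ray(d,c[:,0],.0665))[2]-(PSI+90)+45)%90-45,1))
    x,y=proj(d,[*B(0,y0)[:2],.076])[0].astype(int)
    k=blob(((g<100)).astype(np.uint8),(x,y)); bx=cv2.boundingRect(k); u0,v0,w,h=bx
    print("core y",inbeam(ray(d,(u0+w/2-.5,v0+h/2),.076)[0])[1],bx)
    for u in (u0-15,u0+w+45): print("beam x back",[inbeam(ray(d,(u,v),.05)[0])[0] for v in (firstabove(g,u,65,95,205),) if v])
E
python3 - <<'E'
from h import *
d=shot("wrist","w14"); placed(d,.117); go((.5,.1,.2)); print(manip.state()["ee_pos"])
E
```

```text
block at [-0.0229  0.1169] px (324, 135) size [16. 41.] ang 90.0 yaw err 0.1
core y 0.1165 (292, 61, 66, 65)
beam x back [np.float64(0.0111)]
beam x back [np.float64(0.011)]
t 24.93 pos [0.5567 0.1637 0.1304] yaw -8.79 shift [-46.1  71.6 -69.7] turn 0 j6 1.89 open 0.0617
[0.55670429 0.16374831 0.13043974]
```

A's block now reads x = -0.0229 and y = 0.117 with a yaw error of 0.1°, so it is placed. Next is transformer C.

Request:
servo_tool(commands=[-1,0,0,-35,0,-1,0,0,-35,0,-1,-10.8,37.4,0,0,-1,-10.8,37.4,0,0,-1,-10.8,37.4,0,0])

```text
clock: 25.35
ee_pos: [0.5079, 0.0566, 0.2008]
orientation: [3.132, -0.239, 0.006]
ft_force: [0.6, -0.7, -0.7]
opening: 0.0873
finger_force: 0.0
```

Request:
servo_tool(commands=[-1,-10.8,37.4,0,0,-1,-10.8,37.4,0,0,-1,-10.8,37.4,0,0,-1,-10.8,37.4,0,0,-1,-10.8,37.4,0,0])

```text
clock: 25.77
ee_pos: [0.4247, -0.1215, 0.2003]
orientation: [3.132, -0.241, 0.003]
ft_force: [0.3, -1.1, 0.2]
opening: 0.0879
finger_force: 0.0
```

Request:
servo_tool(commands=[-1,-10.8,37.4,0,0,-1,-10.8,37.4,0,0,-1,-10.8,37.4,0,0,-1,-10.8,37.4,0,0,-1,-10.8,37.4,0,0])

```text
clock: 26.18
ee_pos: [0.3419, -0.2988, 0.2002]
orientation: [3.131, -0.242, 0.002]
ft_force: [-1.0, -0.3, 0.5]
opening: 0.088
finger_force: 0.0
```

Request:
servo_tool(commands=[-1,0,0,0,-7,-1,0,0,0,-7,-1,0,0,0,-7,-1,0,0,0,-7,-1,0,0,30,0])

```text
clock: 26.6
ee_pos: [0.3456, -0.3006, 0.1736]
orientation: [3.086, 0.531, 0.009]
ft_force: [0.5, -1.6, 0.4]
opening: 0.0877
finger_force: 0.0
```

Request:
servo_tool(commands=[-1,0,0,30,0,-1,0,0,30,0,-1,0,0,0,0,-1,0,0,0,0])

```text
clock: 26.93
ee_pos: [0.3419, -0.2957, 0.1089]
orientation: [-3.095, -0.523, 0.002]
ft_force: [-0.7, -0.4, 0.0]
opening: 0.0877
finger_force: 0.0
```

```bash
cat >> h.py <<'E'
def pick(d,guess,base=.003):
    """block near guess -> transformer centre and yaw of local x"""
    H=hsv(d); g=d["frame"].astype(int).sum(2)/3
    m=((H[...,1]<45)&(g>185)).astype(np.uint8); m=cv2.morphologyEx(m,cv2.MORPH_CLOSE,np.ones((3,3)))
    c=blob(m,proj(d,[*guess,base+.0165])[0]); p,sz,a=rect(ray(d,c[:,0],base+.0165))
    k=blob((g<75).astype(np.uint8),proj(d,[*guess,base+.026])[0]); bx=cv2.boundingRect(k)
    M=cv2.moments(k); q=ray(d,(M["m10"]/M["m00"],M["m01"]/M["m00"]),base+.026)[0]
    v=q-p; dirn=np.degrees(np.arctan2(v[1],v[0])); yaw=a-90; yaw+=180*np.round((dirn-yaw)/180)
    cen=p+.0225*np.array([np.cos(np.radians(yaw)),np.sin(np.radians(yaw))])
    print("block",p.round(4),sz,"core",q.round(4),bx,"dir",dirn.round(1),"yaw",round(yaw,1),"centre",cen.round(4)); return cen,yaw
E
python3 - <<'E'
from h import *
d=shot("wrist","w15"); go((.422,-.268,.032),19); c,y=pick(d,(.422,-.268)); go((*c,.032),y)
E
```

```text
t 26.98 pos [ 0.3426 -0.2965  0.1101] yaw 19.18 shift [84.3 -0.8 78.1] turn 0.18 j6 0.37 open 0.0879
block [ 0.4017 -0.2804] (24.2, 10.5) core [ 0.4178 -0.2877] (334, 89, 23, 25) dir -24.4 yaw 20.5 centre [ 0.4228 -0.2725]
t 26.98 pos [ 0.3426 -0.2965  0.1101] yaw 19.18 shift [83.6  3.8 78.1] turn -1.29 j6 0.37 open 0.0879
```

```bash
cat >> h.py <<'E'
def core_check(d,c,yaw,base=.003):
    """extent of black+yellow pixels in the transformer's frame, at top height"""
    H=hsv(d); g=d["frame"].astype(int).sum(2)/3
    x,y=proj(d,[*c,base+.026])[0].astype(int); m=np.zeros(g.shape,bool); m[max(0,y-45):y+46,x-45:x+46]=1
    a=np.radians(yaw); Rm=np.array([[np.cos(a),-np.sin(a)],[np.sin(a),np.cos(a)]])
    for n,k in (("dark",m&(g<62)),("yellow",m&(H[...,0]>18)&(H[...,0]<36)&(H[...,1]>120))):
        v,u=np.nonzero(k); P=(ray(d,np.c_[u,v],base+.026)-c)@Rm*1000; print(n,len(u),"lo",np.percentile(P,2,0).round(1),"mid",P.mean(0).round(1),"hi",np.percentile(P,98,0).round(1))
E
python3 - <<'E'
from h import *
d=pickle.load(open("wrist.pkl","rb")); c,y=pick(d,(.422,-.268)); core_check(d,c,y)
E
```

```text
block [ 0.4017 -0.2804] (24.2, 10.5) core [ 0.4178 -0.2877] (334, 89, 23, 25) dir -24.4 yaw 20.5 centre [ 0.4228 -0.2725]
dark 62 lo [-16.2 -15.1] mid [-3.4 -0.9] hi [15.7 16.2]
yellow 479 lo [-16.3 -11.5] mid [4.1 0.1] hi [23.9 12.3]
```

Request:
servo_tool(commands=[-0.3,28,1.3,0,0,-0.3,28,1.3,0,0,-0.3,27.6,1.2,0,0,-0.3,0,0,0,-1.3,-0.3,0,0,20,0])

```text
clock: 27.4
ee_pos: [0.4272, -0.2744, 0.0943]
orientation: [3.082, 0.564, 0.011]
ft_force: [0.1, -1.1, 0.2]
opening: 0.0591
finger_force: 0.0
```

Request:
servo_tool(commands=[-0.3,0,0,0,0,-0.3,0,0,0,0,-0.3,0,0,0,0])

```text
clock: 27.65
ee_pos: [0.4222, -0.272, 0.0908]
orientation: [3.091, 0.559, 0.001]
ft_force: [0.9, 0.5, -0.1]
opening: 0.0569
finger_force: 0.0
```

```bash
python3 - <<'E'
from h import *
go((.4228,-.2725,.0325),20.5)
E
```

```text
t 27.65 pos [ 0.4222 -0.272   0.0908] yaw 20.49 shift [ 0.4  0.6 58.3] turn -0.01 j6 0.5 open 0.0569
```

Request:
servo_tool(commands=[-0.3,1.5,0.5,30,0,-0.3,0,0,28,0,-0.3,0,0,0,0,-0.3,0,0,0,0,1,0,0,0,0])

```text
clock: 28.07
ee_pos: [0.4241, -0.272, 0.0329]
orientation: [3.091, 0.558, 0.001]
ft_force: [-1.1, -0.4, 0.1]
opening: 0.0533
finger_force: 0.0
```

Request:
servo_tool(commands=[1,0,0,0,0,1,0,0,0,0,1,0,0,0,0,1,0,0,0,0,1,0,0,0,0])

```text
clock: 28.48
ee_pos: [0.4243, -0.2719, 0.0328]
orientation: [3.09, 0.559, 0.002]
ft_force: [-0.5, 0.6, 8.5]
opening: 0.0334
finger_force: 30.0
```

Request:
servo_tool(commands=[1,0,0,0,0,1,0,0,-15,0,1,0,0,-30,0,1,0,0,-40,0,1,0,0,-40,0])

```text
clock: 28.9
ee_pos: [0.4229, -0.2707, 0.1577]
orientation: [-3.09, -0.559, 0.002]
ft_force: [1.4, -0.2, -1.0]
opening: 0.034
finger_force: 30.0
```

Request:
servo_tool(commands=[1,0,0,0,7,1,0,0,0,7,1,0,0,0,7,1,0,0,0,7,1,0,0,0,1.3])

```text
clock: 29.32
ee_pos: [0.4237, -0.2713, 0.1571]
orientation: [3.132, -0.248, 0.001]
ft_force: [-0.5, -0.5, -0.5]
opening: 0.0335
finger_force: 30.0
```

Request:
servo_tool(commands=[1,0,0,0,0,1,0,0,0,0])

```text
clock: 29.48
ee_pos: [0.4237, -0.2713, 0.1567]
orientation: [-3.133, 0.236, 0.0]
ft_force: [0.8, -0.3, -0.1]
opening: 0.0334
finger_force: 30.0
```

```bash
python3 - <<'E'
from h import *
go((*B(0,-.117)[:2],.0805),-8.83);go((*B(0,-.039)[:2],.0805),-8.83); print(manip.state()["finger_force"])
E
```

```text
t 29.48 pos [ 0.4237 -0.2713  0.1567] yaw -8.6 shift [ 146.  -214.8   76.3] turn 0.23 j6 1.01 open 0.0334
t 29.48 pos [ 0.4237 -0.2713  0.1567] yaw -8.6 shift [ 146.3 -292.8   76.3] turn 0.23 j6 1.01 open 0.0334
30.000004917383194
```

Request:
servo_tool(commands=[1,18.2,-36.6,0,0.2,1,18.2,-36.6,0,0,1,18.2,-36.6,0,0,1,18.2,-36.6,0,0,1,18.2,-36.6,0,0])

```text
clock: 29.9
ee_pos: [0.5429, -0.1032, 0.1566]
orientation: [-3.132, 0.242, 0.0]
ft_force: [0.4, -0.1, -0.5]
opening: 0.0335
finger_force: 30.0
```

Request:
servo_tool(commands=[1,18.2,-36.6,0,0,1,18.2,-36.6,0,0,1,18.2,-36.6,0,0,1,0,0,30,0,1,0,0,30,0])

```text
clock: 30.32
ee_pos: [0.6169, -0.0026, 0.0977]
orientation: [-3.133, 0.236, -0.01]
ft_force: [-0.5, -0.2, -1.7]
opening: 0.0342
finger_force: 30.0
```

Request:
servo_tool(commands=[1,0,0,0,0,1,0,0,0,0,1,0,0,0,0])

```text
clock: 30.57
ee_pos: [0.6135, -0.0053, 0.0975]
orientation: [-3.132, 0.245, -0.0]
ft_force: [0.6, -0.1, 0.1]
opening: 0.0338
finger_force: 30.0
```

```bash
python3 - <<'E'
from h import *
go((*B(-.0007,-.039)[:2],.0798),-8.83); print(manip.state()["finger_force"])
E
```

```text
t 30.57 pos [ 0.6135 -0.0053  0.0975] yaw -8.96 shift [-2.3 -1.3 17.7] turn -0.13 j6 1.61 open 0.0338
29.999850690364838
```

Request:
servo_tool(commands=[1,-2.3,-1.9,8,0,1,0,0,6,0,1,0,0,3,0,1,0,0,1,0,1,0,0,0,0])

```text
clock: 30.98
ee_pos: [0.6112, -0.003, 0.0801]
orientation: [3.132, -0.247, 0.001]
ft_force: [-2.9, 0.1, 8.7]
opening: 0.0339
finger_force: 30.0
```

Request:
servo_tool(commands=[0.2,0,0,0,0,0.2,0,0,0,0,0,0,0,0,0,-0.1,0,0,0,0,-0.1,0,0,0,0])

```text
clock: 31.4
ee_pos: [0.6112, -0.0027, 0.0785]
orientation: [-3.132, 0.246, 0.0]
ft_force: [0.5, 0.6, -0.5]
opening: 0.0479
finger_force: 0.0
```

Request:
servo_tool(commands=[-0.1,0,0,-10,0,-0.1,0,0,-30,0,-0.1,-40,0,-10,0,-0.3,-40,0,0,0,-0.3,0,0,0,0])

```text
clock: 31.82
ee_pos: [0.5212, 0.0116, 0.1278]
orientation: [-3.131, 0.245, 0.02]
ft_force: [-2.2, 0.8, -0.4]
opening: 0.056
finger_force: 0.0
```

Request:
servo_tool(commands=[-0.3,0,0,0,0,-0.3,0,0,0,0])

```text
clock: 31.98
ee_pos: [0.5331, 0.0098, 0.1295]
orientation: [-3.132, 0.246, -0.003]
ft_force: [0.4, 0.5, 0.3]
opening: 0.0571
finger_force: 0.0
```

```bash
python3 - <<'E'
from h import *
d=shot("wrist","w16"); placed(d,-.039); go((.5,.1,.2)); print(proj(d,[*B(-.0225,-.039)[:2],.0665]))
g=d["frame"].astype(int).sum(2)/3
v=int(proj(d,[*B(0,.0),.05][:2]+[.05])[0][1]); print("lines",[inbeam(ray(d,(u,v),.05)[0]) for u in range(2,638) if g[v,u]<80 and g[v,u]==min(g[v,max(0,u-4):u+5])])
E
```

```text
block at [-0.0252 -0.0393] px (324, 142) size [17. 42.] ang 90.0 yaw err -0.1
core y -0.0396 (292, 67, 66, 65)
beam x back [np.float64(0.011)]
beam x back [np.float64(0.011)]
t 32.03 pos [0.5341 0.0096 0.1294] yaw -8.99 shift [-47.6 -84.  -70.7] turn 0 j6 1.62 open 0.0572
[[323.49036307 136.74177707]]
lines [array([0.0008, 0.1508]), array([0.0008, 0.1478]), array([0.0008, 0.1437]), array([0.0008, 0.1408]), array([0.0008, 0.1378]), array([0.0008, 0.1343]), array([0.0007, 0.1254]), array([0.0007, 0.1236]), array([0.0007, 0.1166]), array([0.0007, 0.1118]), array([0.0007, 0.1036]), array([0.0006, 0.0398]), array([ 0.0005, -0.0246]), array([ 0.0005, -0.0311]), array([ 0.0005, -0.0358]), array([ 0.0004, -0.0411]), array([ 0.0004, -0.047 ]), array([ 0.0004, -0.0541]), array([ 0.0004, -0.0571]), array([ 0.0003, -0.1173]), array([ 2.000e-04, -2.007e-01]), array([ 2.000e-04, -2.107e-01]), array([ 1.000e-04, -2.172e-01]), array([ 1.00e-04, -2.19e-01])]
```

C sits about 2.2 mm too far forward. I regrip it and nudge it.

Request:
servo_tool(commands=[-0.3,40,0,0,0,-0.3,40,0,10,0,-0.3,0,0,0,0,-0.3,0,0,27,0,-0.3,0,0,12,0])

```text
clock: 32.45
ee_pos: [0.613, -0.0031, 0.0778]
orientation: [-3.132, 0.247, -0.001]
ft_force: [-0.2, 0.4, -1.1]
opening: 0.057
finger_force: 0.0
```

Request:
servo_tool(commands=[1,0,0,0,0,1,0,0,0,0,1,0,0,0,0,1,0,0,0,0,1,0,0,0,0])

```text
clock: 32.87
ee_pos: [0.6119, -0.0027, 0.0808]
orientation: [-3.132, 0.246, -0.003]
ft_force: [0.7, 0.7, -1.1]
opening: 0.0335
finger_force: 30.0
```

Request:
servo_tool(commands=[1,0,0,0,0,1,0,0,0,0,1,0,0,-4,0,1,2.2,-0.4,0,0,1,0,0,0,0])

```text
clock: 33.28
ee_pos: [0.6141, -0.0026, 0.0841]
orientation: [-3.132, 0.246, -0.002]
ft_force: [0.3, 0.2, -1.7]
opening: 0.0338
finger_force: 30.0
```

Request:
servo_tool(commands=[1,0,0,2,0,1,0,0,2,0,1,0,0,0,0,0.2,0,0,0,0,0.2,0,0,0,0])

```text
clock: 33.7
ee_pos: [0.6134, -0.0026, 0.0796]
orientation: [-3.132, 0.246, 0.0]
ft_force: [0.6, 0.4, -0.6]
opening: 0.0351
finger_force: 0.0
```

Request:
servo_tool(commands=[-0.1,0,0,0,0,-0.1,0,0,0,0,-0.1,0,0,-10,0,-0.1,0,0,-30,0,-0.1,-40,0,-10,0])

```text
clock: 34.12
ee_pos: [0.5837, 0.002, 0.1339]
orientation: [3.131, -0.247, 0.023]
ft_force: [1.8, -0.2, 1.4]
opening: 0.0484
finger_force: 0.0
```

Request:
servo_tool(commands=[-0.4,-40,0,0,0,-0.4,0,0,0,0,-0.4,0,0,0,0,-0.4,0,0,0,0])

```text
clock: 34.45
ee_pos: [0.5354, 0.0098, 0.1305]
orientation: [-3.132, 0.246, -0.003]
ft_force: [-0.8, -0.1, 0.3]
opening: 0.0614
finger_force: 0.0
```

```bash
python3 - <<'E'
from h import *
d=shot("wrist","w17"); placed(d,-.039)
t=ray(pickle.load(open("w1.pkl","rb")),[(250,64)],.029)[0]; print("B rough",t)
w=pickle.load(open("w1.pkl","rb")); c,y=pick(w,t); 
go((*(c-.083*np.array([np.cos(np.radians(y)),np.sin(np.radians(y))])),.11),y)
# straightedge check in this picture
H=hsv(d); g=d["frame"].astype(int).sum(2)/3
m=(H[...,2]<60).astype(np.uint8); k=blob(m,proj(d,[*B(-.081,0)[:2],.03])[0]); print("grip",cv2.boundingRect(k),proj(d,[*B(-.081,0)[:2],.032]))
E
```

```text
block at [-0.0234 -0.0386] px (324, 142) size [16. 41.] ang 90.0 yaw err -0.1
core y -0.0389 (292, 68, 65, 65)
beam x back [np.float64(0.0109)]
beam x back [np.float64(0.011)]
B rough [ 0.51942798 -0.23355532]
block [ 0.5144 -0.2501] (24.4, 10.4) core [ 0.5194 -0.2296] (233, 47, 34, 36) dir 76.4 yaw 74.4 centre [ 0.5204 -0.2285]
t 34.5 pos [0.5363 0.0096 0.1304] yaw -9.0 shift [ 12.  320.1  20.4] turn -83.43 j6 1.62 open 0.0615
grip (240, 199, 62, 28) [[269.44611822 216.21283677]]
```

```bash
python3 - <<'E'
from h import *
t=pickle.load(open("top0.pkl","rb"));s=pickle.load(open("scene0.pkl","rb"))
for z in (.2,.3,.4,.5,.6): 
    P=ray(t,[(460,150),(524,92),(586,150),(515,209)],z); print(z,P.round(2).tolist(),"scene",proj(s,np.c_[P,[z]*4]).round(0).tolist())
E
```

```text
0.2 [[0.65, -0.38], [0.8, -0.54], [0.65, -0.69], [0.5, -0.51]] scene [[374.0, 134.0], [381.0, 117.0], [430.0, 119.0], [425.0, 138.0]]
0.3 [[0.62, -0.35], [0.76, -0.5], [0.63, -0.64], [0.49, -0.47]] scene [[373.0, 112.0], [380.0, 98.0], [427.0, 99.0], [423.0, 115.0]]
0.4 [[0.6, -0.32], [0.73, -0.46], [0.6, -0.58], [0.48, -0.43]] scene [[373.0, 88.0], [379.0, 76.0], [425.0, 77.0], [421.0, 89.0]]
0.5 [[0.57, -0.29], [0.69, -0.42], [0.58, -0.53], [0.46, -0.39]] scene [[372.0, 60.0], [378.0, 51.0], [422.0, 52.0], [418.0, 61.0]]
0.6 [[0.55, -0.27], [0.65, -0.38], [0.55, -0.48], [0.45, -0.36]] scene [[371.0, 28.0], [377.0, 23.0], [419.0, 23.0], [415.0, 28.0]]
```

C now reads x = -0.0234 and y = -0.0386, so it is placed, and the straightedge is undisturbed. Next is B, viewed from a pose clear of the lamp.

Request:
servo_tool(commands=[-1,-10.3,39.7,0,0,-1,-10.3,39.7,0,0,-1,-10.3,39.7,0,0,-1,-10.3,39.7,0,0,-1,-10.3,39.7,0,0])

```text
clock: 34.92
ee_pos: [0.4537, -0.1808, 0.13]
orientation: [3.131, -0.245, 0.003]
ft_force: [0.6, -0.5, -0.7]
opening: 0.0872
finger_force: 0.0
```

Request:
servo_tool(commands=[-1,-10.3,39.7,0,0,-1,0,0,15,0,-1,0,0,0,0,-1,0,0,0,0])

```text
clock: 35.25
ee_pos: [0.4367, -0.2165, 0.1143]
orientation: [-3.131, 0.249, 0.001]
ft_force: [-0.7, 0.4, 0.6]
opening: 0.088
finger_force: 0.0
```

```bash
python3 - <<'E'
from h import *
d=shot("wrist","w18"); c,y=pick(d,(.5204,-.2285)); core_check(d,c,y); go((*c,.0325),y)
E
```

```text
block [ 0.5144 -0.2501] (24.3, 10.2) core [ 0.5154 -0.2362] (310, 60, 40, 57) dir 85.7 yaw 74.9 centre [ 0.5203 -0.2283]
dark 67 lo [-15.7 -15.5] mid [-4.1  0.3] hi [15.5 15.7]
yellow 433 lo [-16.2 -12. ] mid [ 0.6 -0.3] hi [16.6 11.8]
t 35.3 pos [ 0.437  -0.2158  0.1146] yaw -9.0 shift [84.2 -0.6 82.1] turn -83.93 j6 1.13 open 0.0879
```

Request:
servo_tool(commands=[-0.3,28,0,0,0,-0.3,28,0,0,0,-0.3,28.2,-0.6,0,0,-0.3,0,0,0,-7,-0.3,0,0,0,-7])

```text
clock: 35.72
ee_pos: [0.5229, -0.2273, 0.1154]
orientation: [3.137, 0.152, 0.004]
ft_force: [-1.0, -0.2, 0.1]
opening: 0.0588
finger_force: 0.0
```

Request:
servo_tool(commands=[-0.3,0,0,0,-7,-0.3,0,0,0,-7,-0.3,0,0,0,-7,-0.3,0,0,0,-7,-0.3,0,0,0,-7])

```text
clock: 36.13
ee_pos: [0.5208, -0.2266, 0.1153]
orientation: [2.947, 1.088, 0.001]
ft_force: [0.2, -0.5, -0.2]
opening: 0.0574
finger_force: 0.0
```

Request:
servo_tool(commands=[-0.3,0,0,0,-7,-0.3,0,0,0,-7,-0.3,0,0,0,-7,-0.3,0,0,0,-7,-0.3,0,0,0,-7])

```text
clock: 36.55
ee_pos: [0.5209, -0.2267, 0.1153]
orientation: [2.483, 1.924, 0.001]
ft_force: [-0.1, -0.2, -0.5]
opening: 0.057
finger_force: 0.0
```

Request:
servo_tool(commands=[-0.3,0,0,20,0,-0.3,0,0,0,0,-0.3,0,0,0,0])

```text
clock: 36.8
ee_pos: [0.5196, -0.2266, 0.0944]
orientation: [-2.489, -1.913, 0.001]
ft_force: [1.0, 0.7, -0.1]
opening: 0.0569
finger_force: 0.0
```

```bash
python3 - <<'E'
from h import *
go((.5203,-.2284,.0325),74.8)
E
```

```text
t 36.8 pos [ 0.5196 -0.2266  0.0944] yaw 75.1 shift [-1.6  1.2 61.9] turn 0.3 j6 -0.27 open 0.0569
```

Request:
servo_tool(commands=[-0.3,-1,1,32,0.3,-0.3,0,0,30,0,-0.3,0,0,0,0,-0.3,0,0,0,0,1,0,0,0,0])

```text
clock: 37.22
ee_pos: [0.521, -0.2295, 0.034]
orientation: [2.496, 1.906, 0.001]
ft_force: [0.3, -0.1, -0.2]
opening: 0.0529
finger_force: 0.0
```

Request:
servo_tool(commands=[1,0,0,0,0,1,0,0,0,0,1,0,0,0,0,1,0,0,0,0,1,0,0,0,0])

```text
clock: 37.63
ee_pos: [0.5209, -0.2299, 0.0341]
orientation: [2.496, 1.905, 0.001]
ft_force: [-0.7, 0.7, 7.7]
opening: 0.0339
finger_force: 30.0
```

Request:
servo_tool(commands=[1,0,0,0,0,1,0,0,-15,0,1,0,0,-30,0,1,0,0,-40,0,1,0,0,-40,0])

```text
clock: 38.05
ee_pos: [0.5191, -0.229, 0.1586]
orientation: [-2.496, -1.904, 0.001]
ft_force: [0.6, 0.1, 0.1]
opening: 0.0339
finger_force: 30.0
```

Request:
servo_tool(commands=[1,0,0,0,7,1,0,0,0,7,1,0,0,0,7,1,0,0,0,7,1,0,0,0,7])

```text
clock: 38.47
ee_pos: [0.52, -0.2295, 0.1582]
orientation: [2.958, 1.058, 0.001]
ft_force: [0.3, -0.5, -0.4]
opening: 0.034
finger_force: 30.0
```

Request:
servo_tool(commands=[1,0,0,0,7,1,0,0,0,7,1,0,0,0,7,1,0,0,0,7,1,0,0,0,7])

```text
clock: 38.88
ee_pos: [0.52, -0.2295, 0.158]
orientation: [3.139, 0.119, 0.0]
ft_force: [-0.2, -0.4, -0.4]
opening: 0.0336
finger_force: 30.0
```

Request:
servo_tool(commands=[1,0,0,0,7,1,0,0,0,6.6,1,0,0,0,0,1,0,0,0,0])

```text
clock: 39.22
ee_pos: [0.5201, -0.2295, 0.1579]
orientation: [-3.132, 0.238, -0.0]
ft_force: [-0.3, -0.7, 0.1]
opening: 0.0336
finger_force: 30.0
```

```bash
python3 - <<'E'
from h import *
go((*B(-.0007,-.117)[:2],.0798),-8.83);print(manip.state()["finger_force"])
E
```

```text
t 39.22 pos [ 0.5201 -0.2295  0.1579] yaw -8.7 shift [  56.  -159.1   78.1] turn 0.13 j6 1.19 open 0.0336
30.00025749206543
```

Request:
servo_tool(commands=[1,10.9,-31.9,0,0.1,1,10.9,-31.9,0,0,1,10.9,-31.9,0,0,1,10.9,-31.9,0,0,1,10.9,-31.9,0,0])

```text
clock: 39.63
ee_pos: [0.5993, -0.0791, 0.1579]
orientation: [-3.132, 0.241, -0.0]
ft_force: [1.1, 0.2, -0.8]
opening: 0.0339
finger_force: 30.0
```

Request:
servo_tool(commands=[1,0,0,30,0,1,0,0,28,0,1,0,0,0,0,1,0,0,0,0,1,0,0,0,0])

```text
clock: 40.05
ee_pos: [0.5993, -0.0809, 0.1006]
orientation: [3.132, -0.245, 0.001]
ft_force: [0.7, -0.8, 0.1]
opening: 0.0338
finger_force: 30.0
```

```bash
python3 - <<'E'
from h import *
go((*B(-.002,-.117)[:2],.081),-8.83);print(manip.state()["finger_force"])
E
```

```text
t 40.05 pos [ 0.5993 -0.0809  0.1006] yaw -8.94 shift [-1.2 -0.2 19.6] turn -0.11 j6 1.48 open 0.0338
29.99971032142639
```

Request:
servo_tool(commands=[1,-1.2,-0.5,10,0,1,0,0,6,0,1,0,0,3,0,1,0,0,1,0,1,0,0,0,0])

```text
clock: 40.47
ee_pos: [0.5978, -0.0802, 0.0813]
orientation: [3.132, -0.246, 0.001]
ft_force: [-2.5, 0.3, 12.8]
opening: 0.0336
finger_force: 30.0
```

Request:
servo_tool(commands=[0.2,0,0,0,0,0.2,0,0,0,0,0,0,0,0,0,-0.1,0,0,0,0,-0.1,0,0,0,0])

```text
clock: 40.88
ee_pos: [0.5977, -0.0798, 0.0795]
orientation: [-3.132, 0.246, 0.0]
ft_force: [0.3, 0.4, -0.2]
opening: 0.0477
finger_force: 0.0
```

Request:
servo_tool(commands=[-0.1,0,0,-10,0,-0.1,0,0,-30,0,-0.1,-40,0,-10,0,-0.3,-40,0,0,0,-0.3,0,0,0,0])

```text
clock: 41.3
ee_pos: [0.508, -0.0645, 0.1288]
orientation: [-3.13, 0.245, 0.019]
ft_force: [-2.6, 0.5, -0.9]
opening: 0.0562
finger_force: 0.0
```

Request:
servo_tool(commands=[-0.3,0,0,0,0,-0.3,0,0,0,0,-0.3,0,0,0,0])

```text
clock: 41.55
ee_pos: [0.5208, -0.0678, 0.1304]
orientation: [3.132, -0.246, 0.004]
ft_force: [-0.0, 0.1, -0.0]
opening: 0.0571
finger_force: 0.0
```

```bash
python3 - <<'E'
from h import *
d=shot("wrist","w19"); placed(d,-.117); go((.5,.1,.2)); g=d["frame"].astype(int).sum(2)/3
# check neighbours: line 3 and the beam's end in this view
v=int(proj(d,[*B(0,.039)[:2],.05])[0][1]); print([inbeam(ray(d,(u,v),.05)[0]) for u in range(2,638) if g[v,u]<90 and g[v,u]==min(g[v,max(0,u-6):u+7])])
E
```

```text
block at [-0.0216 -0.1176] px (324, 134) size [17. 43.] ang 90.0 yaw err -0.1
core y -0.1182 (292, 60, 66, 65)
beam x back [np.float64(0.0111)]
beam x back []
t 41.6 pos [ 0.5208 -0.0678  0.1302] yaw -9.0 shift [ -46.6 -162.5  -70. ] turn 0 j6 1.47 open 0.0571
[array([0.0005, 0.0404]), array([ 0.0004, -0.01  ]), array([ 0.0004, -0.0195]), array([ 0.0004, -0.0266]), array([ 0.0004, -0.0373]), array([ 0.0003, -0.0551]), array([ 0.0003, -0.1007]), array([ 0.0003, -0.1049]), array([ 0.0002, -0.1138]), array([ 0.0002, -0.1209]), array([ 0.0002, -0.128 ]), array([ 0.0002, -0.1357]), array([ 1.00e-04, -1.66e-01]), array([ 1.000e-04, -1.814e-01]), array([ 0.    , -0.2135]), array([ 0.    , -0.2141]), array([ 0.    , -0.2212]), array([ 0.    , -0.2319]), array([-0.    , -0.2414])]
```

B is 1.4 mm too far back, so it gets one more nudge.

Request:
servo_tool(commands=[-0.3,40,0,0,0,-0.3,40,0,10,0,-0.3,0,0,0,0,-0.3,0,0,27,0,-0.3,0,0,11,0])

```text
clock: 42.02
ee_pos: [0.5987, -0.08, 0.0794]
orientation: [-3.132, 0.246, 0.001]
ft_force: [0.3, 1.1, -1.3]
opening: 0.0576
finger_force: 0.0
```

Request:
servo_tool(commands=[1,0,0,0,0,1,0,0,0,0,1,0,0,0,0,1,0,0,0,0,1,0,0,0,0])

```text
clock: 42.43
ee_pos: [0.5983, -0.0799, 0.0827]
orientation: [3.132, -0.246, 0.003]
ft_force: [-0.1, 0.6, -0.3]
opening: 0.0338
finger_force: 30.0
```

Request:
servo_tool(commands=[1,0,0,0,0,1,0,0,0,0,1,0,0,-4,0,1,-1.4,-0.3,0,0,1,0,0,0,0])

```text
clock: 42.85
ee_pos: [0.5962, -0.0791, 0.0859]
orientation: [-3.132, 0.246, -0.0]
ft_force: [0.3, 0.1, -1.0]
opening: 0.034
finger_force: 30.0
```

Request:
servo_tool(commands=[1,0,0,2,0,1,0,0,2,0,1,0,0,0,0,0.2,0,0,0,0,0.2,0,0,0,0])

```text
clock: 43.27
ee_pos: [0.5964, -0.0793, 0.0816]
orientation: [-3.132, 0.246, -0.0]
ft_force: [0.3, 0.3, -0.0]
opening: 0.0348
finger_force: 0.0
```

Request:
servo_tool(commands=[-0.1,0,0,0,0,-0.1,0,0,0,0,-0.1,0,0,-10,0,-0.1,0,0,-30,0,-0.1,-40,0,-10,0])

```text
clock: 43.68
ee_pos: [0.5664, -0.0755, 0.1358]
orientation: [3.13, -0.247, 0.022]
ft_force: [1.7, 0.2, 0.8]
opening: 0.0484
finger_force: 0.0
```

Request:
servo_tool(commands=[-0.4,-40,0,0,0,-0.4,0,0,0,0,-0.4,0,0,0,0,-0.4,0,0,0,0])

```text
clock: 44.02
ee_pos: [0.5183, -0.067, 0.1325]
orientation: [3.132, -0.246, 0.003]
ft_force: [0.6, -0.0, -0.4]
opening: 0.0615
finger_force: 0.0
```

```bash
python3 - <<'E'
from h import *
d=shot("wrist","w20"); placed(d,-.117); go((.5355,.0206,.29),-8.83)
E
```

```text
block at [-0.0239 -0.1172] px (324, 134) size [17. 41.] ang 90.0 yaw err -0.1
core y -0.1172 (292, 60, 64, 64)
beam x back [np.float64(0.0111)]
beam x back [np.float64(0.012)]
t 44.07 pos [ 0.5192 -0.0672  0.1324] yaw -9.0 shift [   2.8  -89.3 -157.6] turn -0.17 j6 1.47 open 0.0614
```

Request:
servo_tool(commands=[-1,0.6,-18,-31.6,0,-1,0.6,-18,-31.6,0,-1,0.6,-18,-31.6,0,-1,0.6,-18,-31.6,0,-1,0.6,-18,-31.6,0])

```text
clock: 44.48
ee_pos: [0.5362, 0.0223, 0.2918]
orientation: [-3.132, 0.247, -0.003]
ft_force: [0.4, 0.1, -1.0]
opening: 0.0869
finger_force: 0.0
```

Request:
servo_tool(commands=[-1,0,0,0,0,-1,0,0,0,0,-1,0,0,0,0])

```text
clock: 44.73
ee_pos: [0.5352, 0.0215, 0.2894]
orientation: [3.132, -0.246, 0.001]
ft_force: [0.4, -0.5, 0.0]
opening: 0.0876
finger_force: 0.0
```

```bash
cat > chk.py <<'E'
from h import *
d=shot("wrist","final"); H=hsv(d); g=d["frame"].astype(int).sum(2)/3
k=blob((H[...,2]<60).astype(np.uint8),proj(d,[*B(-.081,0)[:2],.032])[0]); print("grip",[inbeam(ray(d,p,.032)[0]) for p in k[:,0][[k[:,0,0].argmin(),k[:,0,0].argmax(),k[:,0,1].argmin(),k[:,0,1].argmax()]]])
# blade: profile across its width at three y, and along
for y in (-.085,-.04,.04,.085):
    x0=np.arange(-.112,-.055,.001); u=np.array([proj(d,[*B(x,y)[:2],.006])[0] for x in x0]).round().astype(int)
    print(y,[int(g[v,c]) for c,v in u])
for y in (-1,1):
    ys=np.arange(.090,.111,.001)*y; u=np.array([proj(d,[*B(-.09,t)[:2],.006])[0] for t in ys]).round().astype(int); print("end",[int(g[v,c]) for c,v in u])
for y0 in (-.117,-.039,.117):
    x,y=proj(d,[*B(0,y0)[:2],.076])[0].astype(int); k=blob((g<100).astype(np.uint8),(x,y)); bx=cv2.boundingRect(k); print(y0,(x,y),bx,inbeam(ray(d,(bx[0]+bx[2]/2-.5,bx[1]+bx[3]/2-.5),.076)[0]))
E
python3 chk.py
```

```text
grip [array([-0.0749,  0.0188]), array([-0.0842, -0.0208]), array([-0.0714,  0.0165]), array([-0.0865, -0.0082])]
-0.085 [103, 103, 109, 117, 89, 88, 88, 88, 79, 76, 76, 66, 78, 98, 116, 116, 138, 144, 149, 177, 177, 213, 225, 225, 223, 223, 223, 225, 224, 226, 224, 224, 225, 225, 227, 226, 226, 225, 224, 225, 226, 226, 226, 227, 225, 212, 196, 190, 190, 193, 192, 190, 191, 193, 193, 192, 191]
-0.04 [108, 108, 109, 106, 108, 108, 108, 108, 112, 113, 113, 117, 114, 126, 170, 170, 199, 206, 206, 214, 214, 223, 226, 225, 227, 227, 226, 229, 230, 228, 228, 228, 229, 227, 231, 231, 231, 231, 231, 232, 234, 234, 232, 232, 228, 201, 186, 186, 190, 195, 194, 195, 195, 193, 193, 195, 195]
0.04 [102, 97, 103, 105, 105, 105, 108, 99, 102, 103, 103, 103, 101, 119, 119, 174, 214, 223, 224, 224, 217, 226, 228, 227, 227, 227, 228, 229, 231, 232, 232, 234, 236, 234, 232, 232, 233, 233, 234, 234, 233, 233, 231, 232, 228, 202, 193, 193, 193, 194, 197, 195, 195, 195, 196, 197, 198]
0.085 [103, 101, 102, 103, 106, 106, 102, 104, 100, 100, 106, 96, 91, 108, 108, 166, 204, 220, 225, 225, 224, 224, 230, 232, 232, 232, 230, 234, 234, 237, 237, 237, 238, 238, 236, 236, 233, 236, 237, 238, 237, 237, 237, 239, 230, 206, 206, 190, 196, 198, 199, 199, 194, 194, 197, 195, 196]
end [160, 163, 162, 158, 158, 164, 163, 160, 167, 155, 155, 108, 75, 68, 63, 62, 62, 72, 67, 72, 73, 73]
end [230, 229, 229, 231, 229, 230, 229, 229, 233, 226, 183, 122, 98, 98, 99, 96, 100, 94, 94, 97, 105, 104]
-0.117 (np.int64(417), np.int64(92)) (394, 76, 43, 35) [-0.0006 -0.1144]
-0.039 (np.int64(335), np.int64(92)) (318, 76, 36, 36) [-0.001  -0.0386]
0.117 (np.int64(172), np.int64(92)) (154, 75, 48, 37) [-0.0003  0.1119]
```

All checks pass: the blade is flush at four stations with its ends at ±100 mm, the three transformers are on their lines, and the gripper is open and clear.

```bash
python3 -c "
from plant import manip
print(manip.close_job())"
```

```text
the job is handed in; nothing more can be done
None
```

I handed the job in after about 45 s of robot time. The capacitor is in the tray and the straightedge is flush and centred along the plate's front edge. The three transformers present stand on lines 1, 2 and 4 with their white blocks facing the straightedge, all within about 1 mm of centre by the camera.

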